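# Load and close up a two-tier pantry rack

## Robot

A 7-joint arm with a two-finger parallel gripper is mounted at the origin on the work surface. World frame = base frame: x ahead of the robot, y to its left, z up, the work surface at z = 0. Lengths are in mm, angles in rad, forces in N, time in s.
With the tool pointing down it reaches from about 425 to 950 mm from the base axis. Payload 4.7 kg.
Tool frame: the origin (TCP) lies at the very end of the fingers, on their centre line; the grasp point (between the pads) lies 19 mm behind it (bot.hold_point_z is the distance from the TCP to the grasp point, in mm); x points along the fingers, y is the direction in which the jaws open and shut, and the axes are right-handed (so a half turn about x gives the same grasp; the last joint's range is limited). The gripper opens to 87 mm and grips with 3 to 60 N. Pads are 19 mm wide; open, the fingers measure 117 mm over their backs; the gripper's body (75 mm by 190 mm) begins 51 mm behind the grasp point.
Start: joints at [-1.163, 0.469, -0.049, 1.532, 0.024, 1.141, -0.082], TCP at [285.517, 611.661, 222.573] pointing down, gripper open.
Joint ranges: [-2.59, 2.59], [-0.33, 1.99], [-1.39, 1.29], [0.1, 2.45], [-1.04, 4.18], [0.21, 1.99], [-2.66, 2.66]. Speed limits (rad/s): [2.57, 2.57, 3.14, 3.14, 3.14, 3.14, 3.14].

## Interface

Orientations are given as a rotation vector (axis times angle).
In Python, from plant import bot gives the robot as it stands. The module is installed in compiled form; this text tells all that it offers.
- The arm moves only by the tool servo_tool, never from a script. Its argument "commands" is a list of rows, each an object with "grip": the finger opening in mm, from 0 to 87; "linear": the shift along the world's x, y, z in mm, a list of three; "roll": the turn about the world's z in degrees. A call has 1 to 10 rows; each row shifts and turns the pose as measured when the row begins; what a row does not reach is not made up. A row lasts 1/12 s, in which the tool goes at most 41.7 mm and 7.16 degrees, less where a joint would pass 70% of its speed; a pose out of reach is approached as far as the arm can. A call with a gripper value outside its range is refused whole. The fingers move at their own pace and stop on an object; the grip force is fixed at half the most. Time passes only in rows, so rows that do not move let the fingers close. It gives the time, the measured TCP pose, the force and the opening at its end, in the units of the state.
- bot.get_obs(): the state, without advancing time (a new reading comes with each control period).
- bot.camera(name): name is "scene" or "top" or "wrist"; returns a dict with "image" (420x560x3 uint8, blue, green, red), "depth" (420x560 float32, mm along the optical axis (not along the pixel's ray), 0 where there is no reading), "intrinsics" (3x3 intrinsics, pixels), "extrinsics" (4x4, takes a point from camera to world coordinates). Camera axes: x right, y up, looking along -z (the intrinsics and any distortion apply to the point x, -y, -z); pixel columns grow to the right and rows downward; lengths in mm; the calibration is good to about 2 mm. A picture is of the moment at which its call begins.
- bot.hand_in(): hands the job in, once; it reports no verdict.
The state is a dict: "t": time; "joint_positions": joint angles; "joint_vel": joint speeds; "joint_torque": joint torques, N m; "tool_pos": TCP position; "tool_rot": TCP orientation; "force": force on the tool from outside, world axes, zero at the start; "ft_torque": the same for the moment, N m; "grip_width": finger opening in mm.
Only numpy, scipy, OpenCV 4.12 (cv2) and the standard library are available. Lean on these libraries where they do the work, as an engineer would, in place of code of your own. Each camera call takes 0.05 s, during which the arm holds its last target.

## Task

Stand the red tin upright on the cork spot in the middle of the rack's bottom tier, and after that fit the blue upper shelf onto the rack so that all four corner holes drop over the four posts and it sits level, fully down on the post shoulders (either way round). Lower both into place rather than dropping them, let go, and leave the other groceries where they stand.

Things in the scene. Friction and masses are not known exactly. Their poses are not given: they have to be found in the camera images.
- red_tin_center (a point): Loose closed food tin, red wrapper and red disc on the lid, 56 mm diameter, 66 mm high, 0.19 to 0.31 kg, upright on the table in a row of three tins beyond the rack and stand (its place in the row varies). Point: its centre, 33 mm above its underside; z up its axis.
- shelf_grip (a point): Handle of the loose blue upper shelf (0.3 to 0.5 kg): yellow flat bar, 12 mm thick (x), 22 mm high (z), clear for 88 mm along y between two 12 mm square uprights. Point: bar centre, 66 mm above the shelf underside, over the tray middle; 47 mm free below the bar. Axes: the shelf's own, z out of its handle side. At the start z leans 27 degrees from vertical, away from the robot; x points up the slope, roughly to the robot.
- shelf_under (a point): Middle of the same shelf's underside, same axes. The tray is 160 mm (x) by 220 mm (y), 8 mm thick, with a low rim to 18 mm above its underside, and a 16 mm round hole near each corner, at x = +-62, y = +-92 mm. It is the same after half a turn. At the start it lies loose on the sloping stand.
- stand: Fixed plywood stand, 150 x 170 mm foot, face sloping at 27 degrees with the low edge at its -x side, which is turned away from the robot (roughly to world +x); a ledge 12 mm above the face along the low edge stops the shelf sliding, nothing holds it from above. The resting shelf's upper edge is about 120 mm above the table. Origin: centre of its foot at table level, z up.
- rack: Fixed bottom tier of the rack: white floor 160 mm (x) by 220 mm (y), surface 10 mm above the table, rim 18 mm, a 72 mm round cork spot in its middle. Four dark posts, 22 mm diameter, stand at x = +-62, y = +-92 mm. Origin: centre of its underside, at table level, z up.
- rack_seat (a point): Point 100 mm above the rack origin, level with the flat shoulders in which the four posts end; rack axes. On each shoulder stands a steel pin, 10 mm diameter, 26 mm high, the last 10 mm tapering to 4 mm. The fitted shelf rests on the shoulders: its underside middle is at this point, its handle bar 66 mm higher, its x and y in line with the rack's.
- green_tin_center (a point): Bystander: food tin with green wrapper, same size as the red one. The point is its centre.
- yellow_tin_center (a point): Bystander: food tin with yellow wrapper, same size as the red one. The point is its centre.
- bottle: Bystander: clear bottle with green label, 64 mm diameter, 190 mm high, on the left. Origin at its underside.
- jar: Bystander: amber jar with brass-coloured lid, 76 mm diameter, 100 mm high, on the right. Origin at its underside.
- carton: Bystander: cardboard carton with blue band, 70 x 160 x 85 mm, at the far right. Origin at its underside.
Not all that is in view belongs to the job. Of the things like the part that bears red_tin_center, leave any that is purple or turquoise; of the rest the smaller one is meant.

How it is judged:
By the outcome, as a careful person would: the job done as asked, in the order asked, and still so for the second after the job is handed in, with the robot touching nothing.
It also fails if it takes over 69 s, if anything falls off the work surface, if the arm or the gripper's body presses on something with over 40 N, if the wrist force passes 120 N, or if a joint passes its speed limit or range.

## Working session

There is one attempt and no reset: what is moved stays moved. The work goes in short steps, Python scripts to look and compute and a tool call to move; the robot and the scene stay as the last step left them, time stands still between calls to the robot, and variables do not carry over. Pictures are saved under pics/ and viewed, and the job is handed in when it is done.

Besides the shell and the picture viewer there is one more tool, called after "Call:" in YAML: its name, and indented under it one key for each argument. servo_tool: Moves the arm, as the interface text tells. Its arguments: {"type":"object","properties":{"commands":{"type":"array","items":{"type":"object","properties":{"grip":{"type":"number"},"linear":{"type":"array","items":{"type":"number"}},"roll":{"type":"number"}}}}},"required":["commands"]}

```bash
mkdir -p pics; ls; cat > h.py <<'E'
import numpy as np, cv2
from plant import bot
def snap(n,tag):
    c=bot.camera(n); cv2.imwrite(f'pics/{tag}.png',c['image']); np.savez(f'{tag}.npz',**c); return c
def load(tag): return dict(np.load(f'{tag}.npz'))
def cloud(c):
    K=c['intrinsics'];d=c['depth'];h,w=d.shape
    u,v=np.meshgrid(np.arange(w),np.arange(h))
    x=(u-K[0,2])/K[0,0]*d; y=(v-K[1,2])/K[1,1]*d
    P=np.stack([x,-y,-d,np.ones_like(d)],-1)@c['extrinsics'].T
    P=P[...,:3]; P[d<=0]=np.nan
    return P
E
python3 - <<'E'
from h import *
for n in ('scene','top','wrist'):
    c=snap(n,n+'0'); print(n,c['intrinsics'].tolist(),c['extrinsics'].round(3).tolist(),[k for k in c])
print(bot.get_obs())
E
```

```text
pics
scene [[477.39785398334357, 0.0, 275.1414314641134], [0.0, 477.39785398334357, 206.30167230710853], [0.0, 0.0, 1.0]] [[-0.803, -0.497, 0.329, 1138.729], [0.596, -0.665, 0.451, 732.328], [-0.005, 0.558, 0.83, 1410.53], [0.0, 0.0, 0.0, 1.0]] ['image', 'depth', 'intrinsics', 'extrinsics']
top [[460.3358267223176, 0.0, 288.0674204002072], [0.0, 460.3358267223176, 214.75212796757205], [0.0, 0.0, 1.0]] [[0.013, 0.991, -0.133, 453.57], [-1.0, 0.013, 0.004, -5.618], [0.006, 0.133, 0.991, 1535.738], [0.0, 0.0, 0.0, 1.0]] ['image', 'depth', 'intrinsics', 'extrinsics']
wrist [[361.55335391865805, 0.0, 286.5708640401198], [0.0, 361.55335391865805, 206.18793143182052], [0.0, 0.0, 1.0]] [[0.423, -0.867, -0.264, 211.425], [0.906, 0.404, 0.125, 645.818], [-0.002, -0.292, 0.956, 383.816], [0.0, 0.0, 0.0, 1.0]] ['image', 'depth', 'intrinsics', 'extrinsics']
{'t': 0.15, 'joint_positions': array([-1.16288233,  0.46925658, -0.04859081,  1.53342182,  0.02410117,
        1.14098998, -0.08228039]), 'joint_vel': array([-0.0004562 , -0.00210015, -0.00056011, -0.00333057, -0.00064296,
       -0.00092359,  0.00201335]), 'joint_torque': array([ 6.11094820e-04, -5.08423948e+01, -8.06952501e-02, -2.36418504e+01,
       -6.12945459e-02,  3.56205879e-02,  1.27491912e-04]), 'tool_pos': array([285.35473092, 611.21167666, 221.73924515]), 'tool_rot': array([ 0.34140061,  1.54379339, -0.34371662]), 'force': array([ 0.18337576,  0.37967415, -0.49927099]), 'ft_torque': array([ 0.00925013, -0.03523513, -0.01074769]), 'grip_width': 86.82617413044763}
```

View pics/scene0.png

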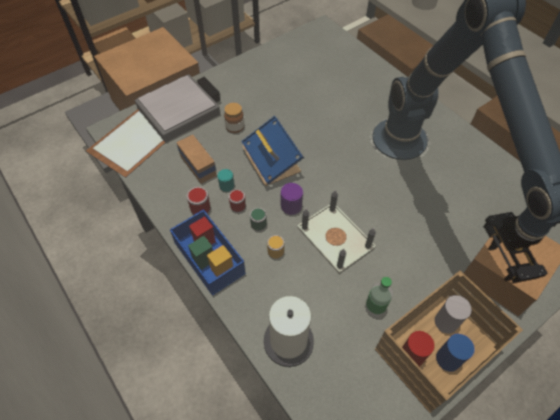

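View pics/top0.png

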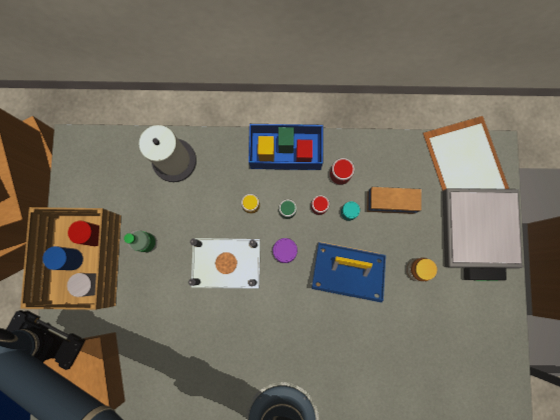

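View pics/wrist0.png

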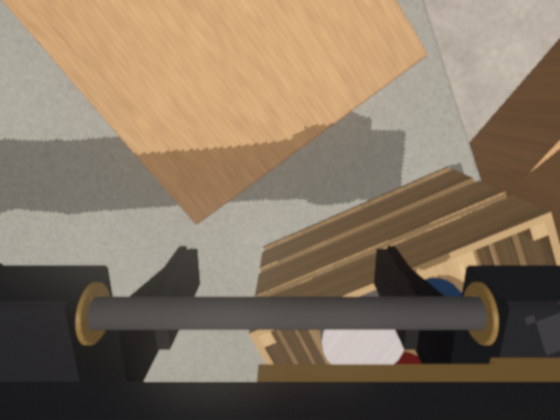

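The row holds yellow (250,203), green (288,208) and small red (320,204), in top-view pixels. Other things that could be taken for the red tin are the larger red tin (343,170), the red box in the blue bin (304,150), the red can in the crate (80,232), turquoise (351,210) and purple (285,250). My choice is the small red at (320,204). Next I'll crop it and measure.

```bash
python3 - <<'E'
from h import *
c=load('top0');im=c['image']
crop=cv2.resize(im[130:310,180:450],None,fx=2.9,fy=2.9,interpolation=cv2.INTER_CUBIC);cv2.imwrite('pics/crop_top.png',crop)
P=cloud(c)
s=load('scene0');S=cloud(s)
def circ(p):
    A=np.c_[2*p[:,:2],np.ones(len(p))];b=(p[:,:2]**2).sum(1);q=np.linalg.lstsq(A,b,rcond=None)[0];return q[:2],np.sqrt(q[2]+q[:2]@q[:2])
for nm,(u,v),r in (('red',(320,204),14),('bigred',(343,170),17),('green',(288,208),14),('yellow',(250,203),14),('turq',(351,210),14),('purple',(285,250),17)):
    q=P[v-r:v+r,u-r:u+r].reshape(-1,3);q=q[~np.isnan(q[:,0])]
    zt=np.percentile(q[q[:,2]>20][:,2],80);t=q[abs(q[:,2]-zt)<8]
    print(nm,'top z',zt.round(1),'mid',((t.max(0)+t.min(0))/2).round(1),'mean',t.mean(0).round(1),'ext',(t.max(0)-t.min(0)).round(1),len(t))
    # scene cam in same region
    m=t.mean(0);w=S.reshape(-1,3);w=w[(np.hypot(w[:,0]-m[0],w[:,1]-m[1])<50)&(abs(w[:,2]-zt)<6)]
    if len(w):print('   scene mean',w.mean(0).round(1),'mid',((w.max(0)+w.min(0))/2).round(1),'ext',(w.max(0)-w.min(0)).round(1))
tb=P[300:380,300:400].reshape(-1,3);print('table z',np.nanmedian(tb[:,2]))
E
```

```text
red top z 69.6 mid [ 688.7 -116.7   69.5] mean [ 689.5 -116.8   67.6] ext [54.6 55.6 15.8] 216
   scene mean [ 687.2 -110.8   67.5] mid [ 685.6 -110.5   68.9] ext [55.6 56.8 10.3]
bigred top z 88.3 mid [ 801.4 -188.9   87.8] mean [ 800.6 -187.5   86.2] ext [70.4 68.3 14.8] 371
   scene mean [ 798.6 -181.9   86.8] mid [ 798.3 -182.6   88.2] ext [68.5 73.3 11.6]
green top z 69.6 mid [674.8 -11.6  68.8] mean [674.4 -11.2  67.4] ext [56.2 51.8 14.2] 224
   scene mean [671.5  -5.   67.4] mid [671.   -5.8  69.1] ext [53.8 57.8 11. ]
yellow top z 69.2 mid [690.9 111.2  68.5] mean [691.5 111.2  67.1] ext [53.6 52.1 14.4] 224
   scene mean [688.9 117.3  67.3] mid [688.8 116.   67.7] ext [54.5 56.   8.8]
turq top z 68.7 mid [ 671.  -215.3   68.3] mean [ 671.1 -215.8   66.7] ext [55.1 53.  15.1] 224
   scene mean [ 668.3 -209.9   67.3] mid [ 668.6 -210.5   68.2] ext [54.7 56.4 10.8]
purple top z 94.2 mid [537.5  -3.8  93.4] mean [537.   -3.7  91.7] ext [72.3 75.4 14.3] 443
   scene mean [534.6   2.   91.9] mid [535.1   1.6  93.9] ext [76.3 76.1 11.4]
table z -0.030956143202502062
```

View pics/crop_top.png

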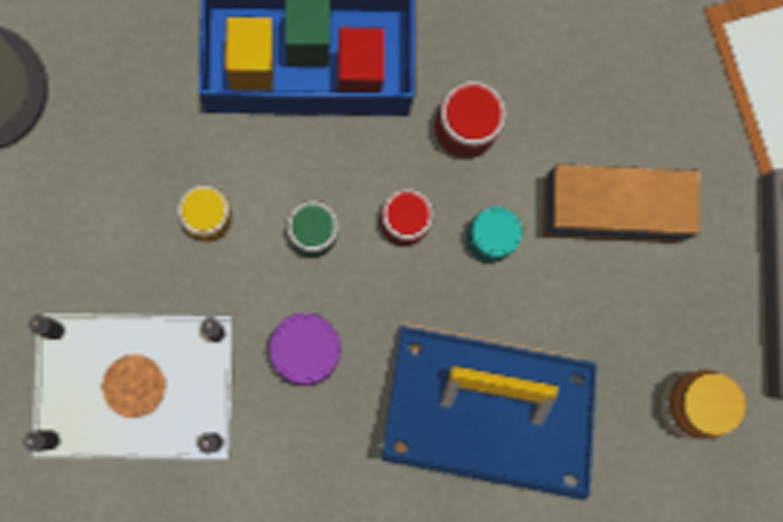

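Shown: red tin at crop (406,216) with a red disc, 56 mm across and 66–69 mm high, in line with the yellow and green tins. The larger red tin (472,115) is about 70 mm wide, so it's rejected. Next I'll measure the rack and shelf.

```bash
cat >> h.py <<'E'
def rackfit(c,box):
    P=cloud(c);q=P.reshape(-1,3);col=c['image'].reshape(-1,3)
    k=(q[:,0]>box[0])&(q[:,0]<box[1])&(q[:,1]>box[2])&(q[:,1]<box[3])
    return q[k],col[k]
E
python3 - <<'E'
from h import *
for n in ('top0','scene0'):
    c=load(n);P=cloud(c);im=c['image'];hsv=cv2.cvtColor(im,cv2.COLOR_BGR2HSV)
    X,Y,Z=P[...,0],P[...,1],P[...,2]
    reg=(X>380)&(X<650)&(Y>20)&(Y<330)
    cork=reg&(hsv[...,1]>90)&(hsv[...,0]<20)&(abs(Z-10)<8)
    cork=cv2.morphologyEx(cork.astype(np.uint8),cv2.MORPH_OPEN,np.ones((3,3)))>0
    q=P[cork];print(n,'cork mid',((q.max(0)+q.min(0))/2).round(1),'mean',q.mean(0).round(1),'ext',np.ptp(q,0).round(1))
    post=reg&(Z>75)&(Z<135)
    nn,lab,st,ce=cv2.connectedComponentsWithStats(post.astype(np.uint8))
    for i in range(1,nn):
        if st[i,4]>8:
            q=P[lab==i];print('  post',ce[i].round(1),st[i,4],q.mean(0).round(1),'z',q[:,2].min().round(),q[:,2].max().round())
    white=reg&(hsv[...,1]<50)&(hsv[...,2]>150)&(Z>4)&(Z<30)
    w=P[white][:,:2].astype(np.float32);print('  white rect',cv2.minAreaRect(w))
    reg=(X>380)&(X<680)&(Y<-50)&(Y>-330)
    blue=reg&(hsv[...,0]>95)&(hsv[...,0]<130)&(hsv[...,1]>120)&(Z>5)
    q=P[blue];m=np.median(q,0)
    for _ in range(5):
        u,s,vt=np.linalg.svd(q-q.mean(0),full_matrices=False);nrm=vt[2]*np.sign(vt[2][2]);d=(q-q.mean(0))@nrm
        q=q[abs(d)<max(4,2*d.std())] if _<4 else q
    print(' shelf n',nrm.round(3),'tilt',np.degrees(np.arccos(nrm[2])).round(2),'mean',q.mean(0).round(1),'az',np.degrees(np.arctan2(nrm[1],nrm[0])).round(2),len(q),d.std().round(2))
    ey=np.cross(nrm,[-1,0,0]);ey/=np.linalg.norm(ey);ex=np.cross(ey,nrm)
    r=cv2.minAreaRect(np.c_[(P[blue]-q.mean(0))@ex,(P[blue]-q.mean(0))@ey].astype(np.float32));print('  rect',r)
    print('  centre top-surface',(q.mean(0)+ex*r[0][0]+ey*r[0][1]).round(1),'ex',ex.round(3),'ey',ey.round(3))
    yel=reg&(hsv[...,0]>18)&(hsv[...,0]<32)&(hsv[...,1]>150)&(Z>60)
    y=P[yel];print('  yellow',len(y),y.mean(0).round(1),'ext',np.ptp(y,0).round(1));
    vx,vy,x0,y0=cv2.fitLine(y[:,:2].astype(np.float32),cv2.DIST_HUBER,0,.01,.01).ravel();print('  bar dir deg from y',np.degrees(np.arctan2(-vx*np.sign(vy),abs(vy))).round(2), 'zmax',y[:,2].max())
from scipy.spatial.transform import Rotation as R
o=bot.get_obs();print(R.from_rotvec(o['tool_rot']).as_matrix().round(3).tolist())
E
```

```text
top0 cork mid [495.4 190.5   9.8] mean [494.8 192.3  10.4] ext [66.  66.8 15.3]
  post [194.4 241.5] 50 [558.1 278.8 100.5] z 77.0 129.0
  post [252.9 242.2] 44 [558.1  96.5 103. ] z 80.0 128.0
  post [275.5 249.5] 62 [537.1  25.8  91.1] z 75.0 98.0
  post [192.6 281.3] 49 [435.3 279.3 102.1] z 79.0 129.0
  post [251.9 282.2] 42 [434.9  96.5 104.5] z 82.0 132.0
  white rect ((496.6077880859375, 192.58169555664062), (224.7509765625, 162.8667755126953), 89.71856689453125)
 shelf n [ 0.446 -0.08   0.892] tilt 26.93 mean [ 468.1 -207.6   76.3] az -10.15 2283 2.18
  rect ((-4.667808532714844, -0.6558380126953125), (218.46188354492188, 164.19381713867188), 78.80927276611328)
  centre top-surface [ 472.3 -206.7   74.3] ex [-0.895 -0.04   0.444] ey [-0.    -0.996 -0.089]
  yellow 224 [ 498.4 -211.2  131.6] ext [ 31.9 108.6  82.5]
  bar dir deg from y -10.64 zmax 146.75597150592762
scene0 cork mid [493.3 192.3  10.6] mean [492.7 193.1  11.3] ext [64.9 67.5 14.7]
  post [334.3 195.9] 61 [434.2 105.4  98.9] z 76.0 129.0
  post [296.2 198.3] 99 [537.6  30.4  87.8] z 75.0 97.0
  post [305.7 214.2] 60 [557.4 105.8 100.1] z 77.0 126.0
  post [371.6 233.7] 66 [435.1 288.5  99. ] z 75.0 127.0
  post [342.5 254.1] 64 [558.  288.8  99.7] z 75.0 128.0
  white rect ((488.42950439453125, 189.0), (170.07229614257812, 228.53269958496094), 0.19933201372623444)
 shelf n [ 0.445 -0.083  0.892] tilt 26.92 mean [ 470.4 -201.    73. ] az -10.57 851 2.73
  rect ((-0.38072967529296875, 6.843391418457031), (202.46078491210938, 143.41958618164062), 76.96979522705078)
  centre top-surface [ 470.7 -207.8   72.2] ex [-0.896 -0.041  0.443] ey [-0.    -0.996 -0.093]
  yellow 1 [ 500.8 -197.9  135.4] ext [0. 0. 0.]
  bar dir deg from y -28.24 zmax 135.38626966756738
[[-0.001, 0.423, 0.906], [-0.001, 0.906, -0.423], [-1.0, -0.001, 0.0]]
```

Call:
servo_tool:
  commands:
    - {"linear": [0,0,20],"roll": 0,"grip": 87}
    - {"linear": [15,-25,10],"roll": -3,"grip": 87}
    - {"linear": [17,-31,0],"roll": -3,"grip": 87}
    - {"linear": [17,-31,0],"roll": -3,"grip": 87}
    - {"linear": [17,-31,0],"roll": -3,"grip": 87}
    - {"linear": [17,-31,0],"roll": -3,"grip": 87}
    - {"linear": [17,-31,0],"roll": -3,"grip": 87}
    - {"linear": [17,-31,0],"roll": -3,"grip": 87}
    - {"linear": [17,-31,0],"roll": -3,"grip": 87}
    - {"linear": [17,-31,0],"roll": -3,"grip": 87}

```text
t: 0.98
tool_pos: [430.3, 333.1, 248.0]
tool_rot: [0.709, 1.461, -0.713]
force: [1.2, -0.0, 0.6]
grip_width: 86.8
```

Call:
servo_tool:
  commands:
    - {"linear": [20,-34,0],"roll": -3,"grip": 87}
    - {"linear": [20,-34,0],"roll": -3,"grip": 87}
    - {"linear": [20,-34,0],"roll": -3,"grip": 87}
    - {"linear": [20,-34,0],"roll": -3,"grip": 87}
    - {"linear": [20,-34,0],"roll": -3,"grip": 87}
    - {"linear": [20,-34,0],"roll": -3,"grip": 87}
    - {"linear": [20,-34,0],"roll": -3,"grip": 87}
    - {"linear": [20,-34,0],"roll": -3,"grip": 87}
    - {"linear": [20,-34,0],"roll": -3,"grip": 87}
    - {"linear": [20,-34,0],"roll": -3,"grip": 87}

```text
t: 1.82
tool_pos: [633.8, -24.2, 247.6]
tool_rot: [1.127, 1.274, -1.126]
force: [0.8, -0.3, 0.1]
grip_width: 86.8
```

```bash
cat >> h.py <<'E'
from scipy.spatial.transform import Rotation as R
def st():
    o=bot.get_obs();M=R.from_rotvec(o['tool_rot']).as_matrix()
    print('t',round(o['t'],2),'pos',o['tool_pos'].round(1),'jawaz',np.degrees(np.arctan2(M[1,1],M[0,1])).round(2),'down',M[:,0].round(3),'F',o['force'].round(1),'w',round(o['grip_width'],1),'q',o['joint_positions'].round(2))
    return o
E
python3 -c "
from h import *
st()"
```

```text
t 1.82 pos [633.8 -24.2 247.6] jawaz 6.56 down [-0.008  0.009 -1.   ] F [ 0.8 -0.3  0.1] w 86.8 q [-0.33  0.4   0.42  1.62 -0.18  1.17  0.25]
```

Call:
servo_tool:
  commands:
    - {"linear": [18,-30,0],"roll": -2,"grip": 87}
    - {"linear": [18,-30,0],"roll": -2,"grip": 87}
    - {"linear": [15,-25,0],"roll": -2,"grip": 87}
    - {"linear": [0,0,0],"roll": 0,"grip": 87}
    - {"linear": [0,0,0],"roll": 0,"grip": 87}

```text
t: 2.23
tool_pos: [687.4, -126.0, 244.9]
tool_rot: [1.214, 1.213, -1.223]
force: [-0.1, 1.5, -0.7]
grip_width: 87.1
```

```bash
python3 - <<'E'
from h import *
st();c=snap('wrist','w1');P=cloud(c)
print(c['extrinsics'].round(3).tolist())
q=P.reshape(-1,3)
q=q[(q[:,2]>40)&(q[:,2]<80)&(np.hypot(q[:,0]-688,q[:,1]+114)<45)]
print('top',((q.max(0)+q.min(0))/2).round(1),q.mean(0).round(1),np.ptp(q,0).round(1),len(q),np.percentile(q[:,2],[50,95]))
t=q[q[:,2]>60];(cx,cy),r=cv2.minEnclosingCircle(t[:,:2].astype(np.float32));print('circle',cx,cy,r)
E
```

```text
t 2.23 pos [ 687.4 -126.   244.9] jawaz -0.62 down [-0.01   0.002 -1.   ] F [-0.1  1.5 -0.7] w 87.1 q [-0.18  0.52  0.46  1.46 -0.24  1.23  0.3 ]
[[1.0, 0.007, 0.014, 689.065], [-0.011, 0.957, 0.291, -45.319], [-0.011, -0.291, 0.957, 407.309], [0.0, 0.0, 0.0, 1.0]]
top [ 686.5 -114.    54.5] [ 686.7 -112.3   65.8] [55.2 56.  28.8] 2738 [66.47795978 67.81607516]
circle 686.5905151367188 -114.3641357421875 27.915632247924805
```

View pics/w1.png

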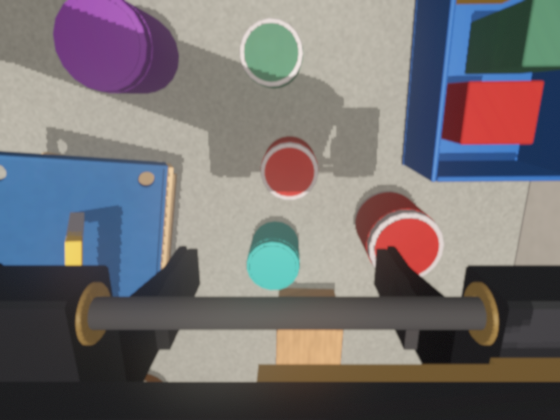

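The red tin shows at pixel (290,170) with its centre at (686.6, −114.3) and a radius of 27.9 mm, which matches the description. Descending.

Call:
servo_tool:
  commands:
    - {"linear": [-1,12,-5],"roll": 0.6,"grip": 87}
    - {"linear": [0,0,-30],"roll": 0,"grip": 87}
    - {"linear": [0,0,-30],"roll": 0,"grip": 87}
    - {"linear": [0,0,-30],"roll": 0,"grip": 87}
    - {"linear": [0,0,-25],"roll": 0,"grip": 87}
    - {"linear": [0,0,-5],"roll": 0,"grip": 87}
    - {"linear": [0,0,0],"roll": 0,"grip": 87}

```text
t: 2.87
tool_pos: [683.9, -94.4, 116.6]
tool_rot: [1.199, 1.233, -1.193]
force: [0.2, -0.7, -0.2]
grip_width: 86.7
```

Call:
servo_tool:
  commands:
    - {"linear": [0,0,0],"roll": 0,"grip": 87}
    - {"linear": [0,0,0],"roll": 0,"grip": 87}
    - {"linear": [0,0,0],"roll": 0,"grip": 87}

```text
t: 3.12
tool_pos: [685.0, -90.0, 119.6]
tool_rot: [1.198, 1.235, -1.185]
force: [0.5, 0.7, 1.0]
grip_width: 87.1
```

```bash
python3 - <<'E'
from h import *
st()
E
```

```text
t 3.12 pos [685.  -90.  119.6] jawaz 1.54 down [-0.004  0.014 -1.   ] F [0.5 0.7 1. ] w 87.1 q [-0.19  0.61  0.41  1.61 -0.29  0.99  0.34]
```

Call:
servo_tool:
  commands:
    - {"linear": [1,-12,0],"roll": -1.5,"grip": 87}
    - {"linear": [0,-8,0],"roll": 0,"grip": 87}
    - {"linear": [0,0,0],"roll": 0,"grip": 87}

```text
t: 3.37
tool_pos: [688.5, -111.8, 124.0]
tool_rot: [1.221, 1.216, -1.2]
force: [0.3, 0.1, -0.4]
grip_width: 86.8
```

```bash
python3 - <<'E'
from h import *
o=st();print(o['joint_vel'].round(4))
E
```

```text
t 3.37 pos [ 688.5 -111.8  124. ] jawaz -0.04 down [ 0.004  0.013 -1.   ] F [ 0.3  0.1 -0.4] w 86.8 q [-0.17  0.62  0.42  1.59 -0.3   0.99  0.34]
[ 0.0082 -0.0119  0.0072 -0.0118  0.003   0.0018 -0.0152]
```

Call:
servo_tool:
  commands:
    - {"linear": [-1,-1,-15],"roll": 0,"grip": 87}
    - {"linear": [0,-1,-15],"roll": 0,"grip": 87}
    - {"linear": [0,-1,-10],"roll": 0,"grip": 87}

```text
t: 3.62
tool_pos: [690.9, -119.8, 88.6]
tool_rot: [1.228, 1.203, -1.197]
force: [-0.8, -0.3, -0.3]
grip_width: 87.3
```

Call:
servo_tool:
  commands:
    - {"linear": [-3,4,-5],"roll": 0.5,"grip": 87}
    - {"linear": [0,0,-5],"roll": 0,"grip": 87}

```text
t: 3.78
tool_pos: [687.0, -117.5, 77.3]
tool_rot: [1.222, 1.207, -1.193]
force: [-0.1, 0.2, -0.1]
grip_width: 87.1
```

Call:
servo_tool:
  commands:
    - {"linear": [-0.5,2,-10],"roll": 0.3,"grip": 87}
    - {"linear": [0,1,-15],"roll": 0,"grip": 87}
    - {"linear": [0,0,-10],"roll": 0,"grip": 87}
    - {"linear": [0,0,-4],"roll": 0,"grip": 87}

```text
t: 4.12
tool_pos: [687.1, -113.9, 36.6]
tool_rot: [1.219, 1.209, -1.187]
force: [-0.1, 0.8, -1.0]
grip_width: 86.8
```

```bash
python3 - <<'E'
from h import *
o=st();
E
```

```text
t 4.12 pos [ 687.1 -113.9   36.6] jawaz 0.44 down [ 0.016  0.011 -1.   ] F [-0.1  0.8 -1. ] w 86.8 q [-0.14  0.71  0.37  1.66 -0.34  0.83  0.39]
```

Call:
servo_tool:
  commands:
    - {"linear": [-0.5,0,-6],"roll": -0.4,"grip": 87}
    - {"linear": [0,0,-1],"roll": 0,"grip": 60}
    - {"linear": [0,0,0],"roll": 0,"grip": 45}
    - {"linear": [0,0,0],"roll": 0,"grip": 45}
    - {"linear": [0,0,0],"roll": 0,"grip": 45}

```text
t: 4.53
tool_pos: [686.6, -113.4, 28.3]
tool_rot: [1.224, 1.206, -1.192]
force: [0.2, -0.2, 0.2]
grip_width: 67.9
```

```bash
python3 - <<'E'
from h import *
o=st();
E
```

```text
t 4.53 pos [ 686.6 -113.4   28.3] jawaz 0.04 down [ 0.015  0.011 -1.   ] F [ 0.2 -0.2  0.2] w 67.9 q [-0.14  0.72  0.37  1.66 -0.35  0.82  0.39]
```

Call:
servo_tool:
  commands:
    - {"linear": [0,0,0],"roll": 0,"grip": 40}
    - {"linear": [0,0,0],"roll": 0,"grip": 40}
    - {"linear": [0,0,0],"roll": 0,"grip": 40}
    - {"linear": [0,0,0],"roll": 0,"grip": 40}
    - {"linear": [0,0,0],"roll": 0,"grip": 40}

```text
t: 4.95
tool_pos: [687.4, -113.6, 29.4]
tool_rot: [1.224, 1.204, -1.191]
force: [-0.1, -0.2, -0.3]
grip_width: 55.1
```

```bash
python3 - <<'E'
from h import *
o=st();
E
```

```text
t 4.95 pos [ 687.4 -113.6   29.4] jawaz 0.04 down [ 0.018  0.01  -1.   ] F [-0.1 -0.2 -0.3] w 55.1 q [-0.14  0.72  0.37  1.66 -0.35  0.82  0.39]
```

Call:
servo_tool:
  commands:
    - {"linear": [0,0,10],"roll": 0,"grip": 40}
    - {"linear": [0,0,20],"roll": 0,"grip": 40}
    - {"linear": [0,0,30],"roll": 0,"grip": 40}
    - {"linear": [0,0,30],"roll": 0,"grip": 40}
    - {"linear": [0,0,30],"roll": 0,"grip": 40}
    - {"linear": [0,0,30],"roll": 0,"grip": 40}
    - {"linear": [-5,8,10],"roll": 0,"grip": 40}
    - {"linear": [-12,19,0],"roll": 0,"grip": 40}
    - {"linear": [-18,28,0],"roll": 0,"grip": 40}
    - {"linear": [-18,28,0],"roll": 0,"grip": 40}

```text
t: 5.78
tool_pos: [627.6, -36.4, 196.3]
tool_rot: [1.228, 1.198, -1.208]
force: [0.2, 0.5, -2.3]
grip_width: 55.5
```

Call:
servo_tool:
  commands:
    - {"linear": [-17,29,0],"roll": 0,"grip": 40}
    - {"linear": [-17,29,0],"roll": 0,"grip": 40}
    - {"linear": [-17,29,0],"roll": 0,"grip": 40}
    - {"linear": [-17,29,0],"roll": 0,"grip": 40}
    - {"linear": [-17,28,0],"roll": 0,"grip": 40}
    - {"linear": [-14,24,0],"roll": 0,"grip": 40}
    - {"linear": [-10,18,0],"roll": 0,"grip": 40}
    - {"linear": [-5,9,0],"roll": 0,"grip": 40}
    - {"linear": [0,0,0],"roll": 0,"grip": 40}

```text
t: 6.53
tool_pos: [489.2, 177.3, 190.5]
tool_rot: [1.212, 1.222, -1.209]
force: [0.4, -0.6, -1.8]
grip_width: 55.2
```

```bash
python3 - <<'E'
from h import *
o=st();snap('wrist','w2');snap('scene','s2');snap('top','t2')
E
```

```text
t 6.53 pos [489.2 177.3 190.5] jawaz 0.05 down [-0.007  0.009 -1.   ] F [ 0.4 -0.6 -1.8] w 55.2 q [-0.74  0.26  0.38  1.95 -0.13  0.96 -0.29]
```

View pics/w2.png

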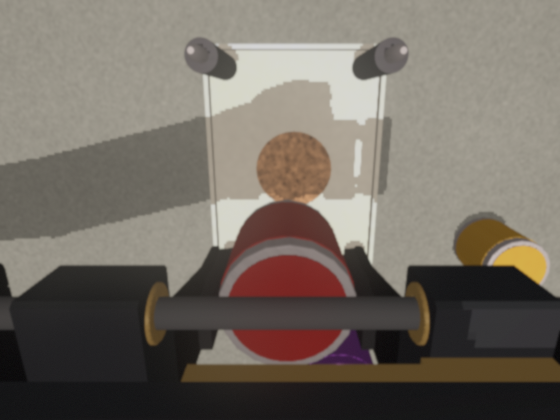

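View pics/s2.png

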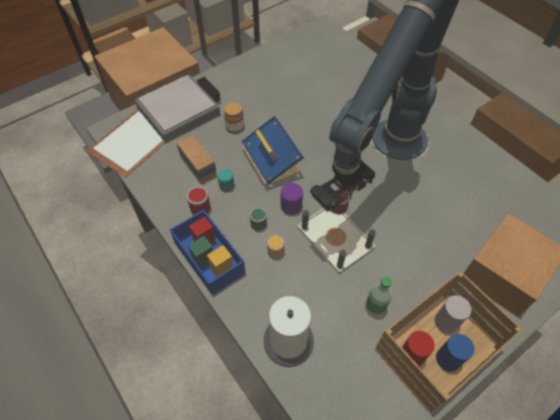

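The tin is held. In the wrist view the cork spot is at pixel (294,168), and the two far posts are at (200,55) and (395,55).

```bash
python3 - <<'E'
from h import *
st()
c=load('w2');P=cloud(c);im=c['image'];hsv=cv2.cvtColor(im,cv2.COLOR_BGR2HSV)
k=(hsv[...,1]>85)&(hsv[...,0]<20)&(abs(P[...,2]-10)<6);k[230:]=False;k[:110]=False;k[:,:240]=False;k[:,350:]=False
k=cv2.morphologyEx(k.astype(np.uint8),cv2.MORPH_OPEN,np.ones((3,3)))>0
cn=max(cv2.findContours(k.astype(np.uint8),0,1)[0],key=cv2.contourArea)[:,0]
p=P[cn[:,1],cn[:,0]];cc=cv2.minEnclosingCircle(p[:,:2].astype(np.float32));print('cork',cc,np.median(P[k][:,2]))
X,Y,Z=P[...,0],P[...,1],P[...,2]
for nm,lo,hi in(('post',88,103),('pin',108,130)):
    m=(Z>lo)&(Z<hi)&(Y>240)&(Y<330)
    n,l,s,ce=cv2.connectedComponentsWithStats(m.astype(np.uint8))
    for i in range(1,n):
        if s[i,4]>10:
            q=P[l==i];print(nm,ce[i].round(),s[i,4],'mid',((q.max(0)+q.min(0))/2).round(1),'mean',q.mean(0).round(1),'ext',np.ptp(q,0).round(1))
E
```

```text
t 6.68 pos [491.9 173.4 191. ] jawaz -0.3 down [-0.004  0.008 -1.   ] F [-0.1 -0.3 -2.6] w 55.4 q [-0.74  0.26  0.39  1.95 -0.13  0.96 -0.29]
cork ((493.026611328125, 192.42156982421875), 35.021217346191406) 10.8812783464152
post [204.  57.] 775 mid [431.5 284.2  95.6] mean [433.5 283.2  99.3] ext [22.  22.1 14.7]
post [387.  57.] 789 mid [555.1 284.1  95.5] mean [552.7 283.1  99. ] ext [22.  22.  14.9]
pin [196.  53.] 271 mid [431.8 284.  117.8] mean [433.1 283.3 119.6] ext [ 9.4  9.6 19.4]
pin [397.  53.] 279 mid [554.6 283.9 117.8] mean [553.4 283.3 119.4] ext [ 9.2  9.5 19.1]
```

Call:
servo_tool:
  commands:
    - {"linear": [1,12,0],"roll": 0.3,"grip": 40}
    - {"linear": [0,6,-5],"roll": 0,"grip": 40}
    - {"linear": [0,0,-15],"roll": 0,"grip": 40}
    - {"linear": [0,0,-20],"roll": 0,"grip": 40}
    - {"linear": [0,0,-10],"roll": 0,"grip": 40}
    - {"linear": [0,0,0],"roll": 0,"grip": 40}

```text
t: 7.18
tool_pos: [497.7, 189.3, 139.2]
tool_rot: [1.222, 1.21, -1.212]
force: [0.0, -0.5, -3.0]
grip_width: 55.4
```

Call:
servo_tool:
  commands:
    - {"linear": [-4,2,-10],"roll": 0.2,"grip": 40}
    - {"linear": [-1,1,-20],"roll": 0,"grip": 40}
    - {"linear": [0,0,-20],"roll": 0,"grip": 40}
    - {"linear": [0,0,-15],"roll": 0,"grip": 40}
    - {"linear": [0,0,-3],"roll": 0,"grip": 40}
    - {"linear": [0,0,0],"roll": 0,"grip": 40}

```text
t: 7.68
tool_pos: [494.6, 193.1, 69.2]
tool_rot: [1.225, 1.209, -1.207]
force: [0.2, -0.5, -1.8]
grip_width: 54.9
```

```bash
python3 - <<'E'
from h import *
st()
E
```

```text
t 7.68 pos [494.6 193.1  69.2] jawaz -0.47 down [ 0.005  0.01  -1.   ] F [ 0.2 -0.5 -1.8] w 54.9 q [-0.71  0.44  0.33  2.04 -0.23  0.69 -0.24]
```

Call:
servo_tool:
  commands:
    - {"linear": [-1,-0.5,-10],"roll": 0.4,"grip": 40}
    - {"linear": [0,0,-10],"roll": 0,"grip": 40}
    - {"linear": [0,0,-4],"roll": 0,"grip": 40}
    - {"linear": [0,0,-1],"roll": 0,"grip": 40}

```text
t: 8.02
tool_pos: [495.5, 193.6, 44.5]
tool_rot: [1.223, 1.211, -1.197]
force: [-0.7, -0.1, -2.9]
grip_width: 55.4
```

Call:
servo_tool:
  commands:
    - {"linear": [-2,-1,-2],"roll": 0,"grip": 40}
    - {"linear": [0,0,-1.5],"roll": 0,"grip": 40}
    - {"linear": [0,0,-1],"roll": 0,"grip": 40}

```text
t: 8.27
tool_pos: [494.0, 192.7, 40.1]
tool_rot: [1.224, 1.211, -1.196]
force: [0.7, 0.2, -2.4]
grip_width: 55.6
```

Call:
servo_tool:
  commands:
    - {"linear": [-0.5,0,-1],"roll": 0,"grip": 40}
    - {"linear": [0,0,-1],"roll": 0,"grip": 40}

```text
t: 8.43
tool_pos: [493.8, 192.9, 39.1]
tool_rot: [1.225, 1.211, -1.195]
force: [-4.8, -1.2, 13.8]
grip_width: 55.1
```

Contact at 39.1, as predicted. Releasing.

Call:
servo_tool:
  commands:
    - {"linear": [0,0,0],"roll": 0,"grip": 60}
    - {"linear": [0,0,0],"roll": 0,"grip": 75}
    - {"linear": [0,0,0],"roll": 0,"grip": 80}
    - {"linear": [0,0,0],"roll": 0,"grip": 80}

```text
t: 8.77
tool_pos: [495.8, 193.7, 41.0]
tool_rot: [1.229, 1.209, -1.191]
force: [0.6, 0.8, -0.1]
grip_width: 72.7
```

```bash
python3 - <<'E'
from h import *
st()
E
```

```text
t 8.77 pos [495.8 193.7  41. ] jawaz -0.06 down [ 0.015  0.016 -1.   ] F [ 0.6  0.8 -0.1] w 72.7 q [-0.68  0.48  0.3   2.06 -0.25  0.62 -0.21]
```

Call:
servo_tool:
  commands:
    - {"linear": [-1,0,15],"roll": 0,"grip": 80}
    - {"linear": [0,0,25],"roll": 0,"grip": 80}
    - {"linear": [0,0,30],"roll": 0,"grip": 80}
    - {"linear": [0,0,35],"roll": 0,"grip": 80}
    - {"linear": [0,0,35],"roll": 0,"grip": 80}
    - {"linear": [0,-8,35],"roll": 0,"grip": 60}
    - {"linear": [0,-20,30],"roll": 0,"grip": 60}
    - {"linear": [0,-30,15],"roll": 0,"grip": 60}
    - {"linear": [0,-35,0],"roll": -1,"grip": 60}
    - {"linear": [0,-35,0],"roll": -1,"grip": 60}

```text
t: 9.6
tool_pos: [492.6, 69.4, 272.1]
tool_rot: [1.246, 1.199, -1.201]
force: [0.2, -0.5, -0.8]
grip_width: 61.4
```

```bash
python3 - <<'E'
from h import *
st();snap('wrist','w3')
E
```

```text
t 9.6 pos [492.6  69.4 272.1] jawaz -1.13 down [ 0.019  0.018 -1.   ] F [ 0.2 -0.5 -0.8] w 61.4 q [-0.65  0.12  0.48  1.92 -0.08  1.1  -0.16]
```

View pics/w3.png

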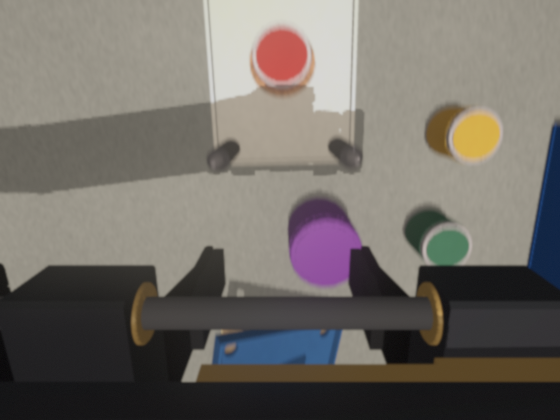

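Call:
servo_tool:
  commands:
    - {"linear": [0,-35,0],"roll": -1,"grip": 60}
    - {"linear": [0,-35,0],"roll": -1,"grip": 60}
    - {"linear": [0,-35,0],"roll": -1,"grip": 60}
    - {"linear": [0,-35,0],"roll": -1,"grip": 60}
    - {"linear": [0,-35,0],"roll": -1,"grip": 60}
    - {"linear": [0,-35,0],"roll": -1,"grip": 60}
    - {"linear": [0,-30,0],"roll": -1,"grip": 60}
    - {"linear": [0,-15,0],"roll": -1,"grip": 60}
    - {"linear": [0,0,0],"roll": 0,"grip": 60}
    - {"linear": [0,0,0],"roll": 0,"grip": 60}

```text
t: 10.48
tool_pos: [489.5, -206.5, 274.9]
tool_rot: [1.368, 1.104, -1.315]
force: [0.5, 0.7, -0.2]
grip_width: 59.9
```

```bash
python3 - <<'E'
from h import *
st();snap('wrist','w4');snap('top','t4');
c=load('w3');P=cloud(c)
q=P.reshape(-1,3);t=q[(abs(q[:,2]-76)<6)&(np.hypot(q[:,0]-494,q[:,1]-193)<45)]
print('tin',cv2.minEnclosingCircle(t[:,:2].astype(np.float32)),np.median(t[:,2]))
E
```

```text
t 10.48 pos [ 489.5 -206.5  274.9] jawaz -10.6 down [ 0.03   0.01  -0.999] F [ 0.5  0.7 -0.2] w 59.9 q [-0.27  0.2   0.7   1.85 -0.16  1.12  0.31]
tin ((492.2706604003906, 191.89080810546875), 27.884620666503906) 76.58196371721215
```

View pics/w4.png

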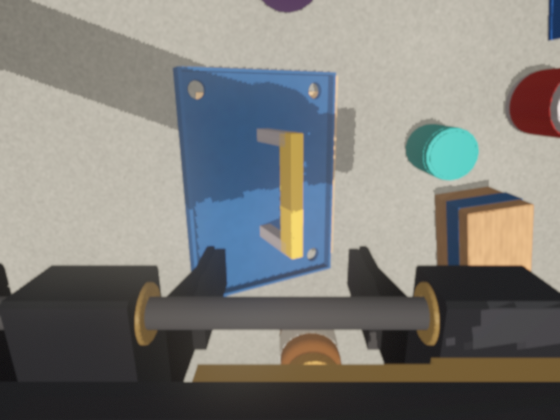

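```bash
cat >> h.py <<'E'
def bar(c):
    P=cloud(c);hsv=cv2.cvtColor(c['image'],cv2.COLOR_BGR2HSV)
    k=(hsv[...,0]>17)&(hsv[...,0]<32)&(hsv[...,1]>120)&(hsv[...,2]>90)
    k=cv2.morphologyEx(k.astype(np.uint8),cv2.MORPH_OPEN,np.ones((3,3)))
    n,l,s,ce=cv2.connectedComponentsWithStats(k)
    return P,k,n,l,s,ce
E
python3 - <<'E'
from h import *
st();c=load('w4')
P,k,n,l,s,ce=bar(c)
for i in range(1,n):
    if s[i,4]<100: continue
    q=P[l==i]; print(ce[i].round(),s[i,4],'mean',q.mean(0).round(1),'mid',((q.max(0)+q.min(0))/2).round(1),'ext',np.ptp(q,0).round(1),'zpct',np.percentile(q[:,2],[2,25,50,75,98]).round(1))
    if 150<q[:,1].mean()*-1<270:
        for a,b in((-180,-195),(-205,-215),(-225,-245)):
            g=q[(q[:,1]<a)&(q[:,1]>b)];print('  slice',a,b,g.mean(0).round(1),'x',np.percentile(g[:,0],[2,98]).round(1),'z',np.percentile(g[:,2],[2,98]).round(1))
        vx,vy,x0,y0=cv2.fitLine(q[:,:2].astype(np.float32),cv2.DIST_HUBER,0,.01,.01).ravel();print('dir',np.degrees(np.arctan2(vx,-vy)))
        Q=q
hsv=cv2.cvtColor(c['image'],cv2.COLOR_BGR2HSV)
X,Y,Z=P[...,0],P[...,1],P[...,2]
b=(X>380)&(X<600)&(Y<-60)&(Y>-330)&(hsv[...,0]>95)&(hsv[...,0]<130)&(hsv[...,1]>120)&(Z>5)
q=P[b]
for _ in range(6):
    u,sv,vt=np.linalg.svd(q-q.mean(0),full_matrices=False);nrm=vt[2]*np.sign(vt[2][2]);d=(q-q.mean(0))@nrm;q=q[abs(d)<3]
print('n',nrm.round(4),np.degrees(np.arccos(nrm[2])).round(2),'az',np.degrees(np.arctan2(nrm[1],nrm[0])).round(2))
# holes: find in image - non-blue blobs within the shelf
m=cv2.morphologyEx(b.astype(np.uint8),cv2.MORPH_CLOSE,np.ones((3,3)))
cn=max(cv2.findContours(m,0,1)[0],key=cv2.contourArea);hull=cv2.fillConvexPoly(np.zeros_like(m),cv2.convexHull(cn),1)
hl=cv2.erode(hull,np.ones((3,3)))&(1-b.astype(np.uint8))
K=c['intrinsics'];E=c['extrinsics'];p0=q.mean(0)
def onplane(u,v):
    r=E[:3,:3]@np.array([(u-K[0,2])/K[0,0],-(v-K[1,2])/K[1,1],-1]);o=E[:3,3];return o+r*((p0-o)@nrm/(r@nrm))
n,l,s,ce=cv2.connectedComponentsWithStats(hl)
for i in range(1,n):
    if 30<s[i,4]<600: print('hole?',ce[i].round(1),s[i,2:],onplane(*ce[i]).round(1))
E
```

```text
t 10.58 pos [ 489.8 -205.2  274.8] jawaz -10.44 down [ 0.03   0.011 -0.999] F [ 0.6 -0.1  0. ] w 59.7 q [-0.27  0.2   0.7   1.85 -0.16  1.12  0.31]
[292. 193.] 2452 mean [nan nan nan] mid [nan nan nan] ext [nan nan nan] zpct [nan nan nan nan nan]
[429. 314.] 734 mean [nan nan nan] mid [nan nan nan] ext [nan nan nan] zpct [nan nan nan nan nan]
[142. 325.] 453 mean [nan nan nan] mid [nan nan nan] ext [nan nan nan] zpct [nan nan nan nan nan]
[421. 371.] 6108 mean [nan nan nan] mid [nan nan nan] ext [nan nan nan] zpct [nan nan nan nan nan]
[209. 375.] 335 mean [ 473.7 -180.9  373.6] mid [ 474.2 -181.   373.4] ext [7.1 2.7 6.1] zpct [371.  372.8 373.7 374.5 375.8]
  slice -180 -195 [ 473.8 -180.9  373.6] x [471.1 477.3] z [371.  375.7]<stdin>:9: RuntimeWarning: Mean of empty slice.
  ret = um.true_divide(
Traceback (most recent call last):
IndexError: index -1 is out of bounds for axis 0 with size 0
```

```bash
python3 - <<'E'
from h import *
c=load('w4')
P,k,n,l,s,ce=bar(c)
i=1+np.argmin(np.hypot(*(ce[1:]-[292,193]).T))
q=P[l==i];q=q[~np.isnan(q[:,0])&(q[:,2]>90)&(q[:,2]<160)]
print(len(q),'mean',q.mean(0).round(1),'mid',((q.max(0)+q.min(0))/2).round(1),'ext',np.ptp(q,0).round(1))
for a,b in((-170,-185),(-185,-200),(-205,-215),(-225,-240),(-240,-260)):
    g=q[(q[:,1]<a)&(q[:,1]>b)]
    if len(g):print('  slice',a,b,len(g),g.mean(0).round(1),'x',np.percentile(g[:,0],[2,98]).round(1),'z',np.percentile(g[:,2],[2,98]).round(1))
vx,vy,x0,y0=cv2.fitLine(q[:,:2].astype(np.float32),cv2.DIST_HUBER,0,.01,.01).ravel();print('dir',np.degrees(np.arctan2(-vx*np.sign(vy),abs(vy))))
hsv=cv2.cvtColor(c['image'],cv2.COLOR_BGR2HSV)
X,Y,Z=P[...,0],P[...,1],P[...,2]
b=(X>380)&(X<600)&(Y<-60)&(Y>-330)&(hsv[...,0]>95)&(hsv[...,0]<130)&(hsv[...,1]>100)&(Z>5)
q=P[b]
for _ in range(6):
    u,sv,vt=np.linalg.svd(q-q.mean(0),full_matrices=False);nrm=vt[2]*np.sign(vt[2][2]);d=(q-q.mean(0))@nrm;q=q[abs(d)<3]
print('n',nrm.round(4),np.degrees(np.arccos(nrm[2])).round(2),'az',np.degrees(np.arctan2(nrm[1],nrm[0])).round(2))
m=cv2.morphologyEx(b.astype(np.uint8),cv2.MORPH_CLOSE,np.ones((3,3)))
cn=max(cv2.findContours(m,0,1)[0],key=cv2.contourArea);hull=cv2.fillConvexPoly(np.zeros_like(m),cv2.convexHull(cn),1)
hl=cv2.erode(hull,np.ones((3,3)))&(1-b.astype(np.uint8))
K=c['intrinsics'];E=c['extrinsics'];p0=q.mean(0)
def onplane(u,v):
    r=E[:3,:3]@np.array([(u-K[0,2])/K[0,0],-(v-K[1,2])/K[1,1],-1]);o=E[:3,3];return o+r*((p0-o)@nrm/(r@nrm))
n,l,s,ce=cv2.connectedComponentsWithStats(hl)
for i in range(1,n):
    if 30<s[i,4]<600: print('hole?',ce[i].round(1),s[i,2:],onplane(*ce[i]).round(1))
E
```

```text
2434 mean [ 496.7 -206.9  133.1] mid [ 496.7 -209.9  129.1] ext [ 35.1 110.3  19.9]
  slice -170 -185 384 [ 501.8 -177.4  132.9] x [492.6 511.1] z [122.  138.3]
  slice -185 -200 368 [ 498.9 -192.4  132.7] x [489.7 508.1] z [121.2 138.1]
  slice -205 -215 220 [ 495.9 -210.   133.1] x [487.6 504.4] z [122.9 137.8]
  slice -225 -240 324 [ 491.7 -232.5  132.8] x [482.6 500.6] z [122.5 138.2]
  slice -240 -260 396 [ 489.1 -249.4  133.3] x [480.2 497.9] z [121.9 138.2]
dir -10.341696
n [ 0.4504 -0.0809  0.8891] 27.24 az -10.18
hole? [195.5  89.2] [ 19  22 327] [ 430.6 -105.2  102.8]
hole? [313.3  90.5] [ 13  18 172] [ 538.  -124.6   46.6]
hole? [328.9 147.8] [  8  71 352] [ 546.1 -187.5   36.8]
hole? [185.3 174.9] [  7  71 108] [ 404.  -176.5  109.8]
hole? [311.2 253.4] [ 12  14 120] [ 505.7 -304.1   46.7]
hole? [299.6 271.1] [ 59  16 186] [ 488.5 -320.3   53.9]
```

Shown: handle bar at (292,193), holes at (195,89), (313,90) and (311,253). The bar centre comes out at about (494.3, −209.6, 126.3) with its yaw at −10.3° and a 27.2° tilt. That agrees with the sizes given, so I'm descending.

Call:
servo_tool:
  commands:
    - {"linear": [4,-4,-15],"roll": 0,"grip": 60}
    - {"linear": [0,0,-25],"roll": 0,"grip": 60}
    - {"linear": [0,0,-25],"roll": 0,"grip": 60}
    - {"linear": [0,0,-20],"roll": 0,"grip": 60}
    - {"linear": [0,0,-8],"roll": 0,"grip": 60}

```text
t: 11.0
tool_pos: [498.7, -199.9, 181.4]
tool_rot: [1.362, 1.112, -1.292]
force: [0.0, 0.2, -0.0]
grip_width: 59.6
```

```bash
python3 - <<'E'
from h import *
st()
E
```

```text
t 11.0 pos [ 498.7 -199.9  181.4] jawaz -9.49 down [ 0.039  0.015 -0.999] F [ 0.   0.2 -0. ] w 59.6 q [-0.22  0.31  0.66  1.96 -0.28  0.92  0.42]
```

Call:
servo_tool:
  commands:
    - {"linear": [-3,-7,-6],"roll": -0.8,"grip": 60}
    - {"linear": [-1,-3,-10],"roll": 0,"grip": 60}
    - {"linear": [0,0,-10],"roll": 0,"grip": 60}
    - {"linear": [0,0,-4],"roll": 0,"grip": 60}

```text
t: 11.33
tool_pos: [495.9, -206.9, 149.5]
tool_rot: [1.369, 1.108, -1.297]
force: [0.2, 0.4, 0.1]
grip_width: 60.2
```

Call:
servo_tool:
  commands:
    - {"linear": [-2,-2,-8],"roll": -0.3,"grip": 60}
    - {"linear": [0,-1,-12],"roll": 0,"grip": 60}
    - {"linear": [0,0,-12],"roll": 0,"grip": 60}
    - {"linear": [0,0,-6],"roll": 0,"grip": 60}
    - {"linear": [0,0,-2],"roll": 0,"grip": 60}

```text
t: 11.75
tool_pos: [494.7, -211.1, 106.8]
tool_rot: [1.375, 1.102, -1.299]
force: [-0.4, 0.5, 0.1]
grip_width: 60.3
```

```bash
python3 - <<'E'
from h import *
st()
E
```

```text
t 11.75 pos [ 494.7 -211.1  106.8] jawaz -10.33 down [ 0.043  0.016 -0.999] F [-0.4  0.5  0.1] w 60.3 q [-0.13  0.42  0.61  2.03 -0.38  0.77  0.53]
```

Position is good. Closing gradually.

Call:
servo_tool:
  commands:
    - {"linear": [0,1,0],"roll": 0,"grip": 30}
    - {"linear": [0,0,0],"roll": 0,"grip": 24}
    - {"linear": [0,0,0],"roll": 0,"grip": 24}
    - {"linear": [0,0,0],"roll": 0,"grip": 24}
    - {"linear": [0,0,0],"roll": 0,"grip": 24}
    - {"linear": [0,0,0],"roll": 0,"grip": 24}
    - {"linear": [0,0,0],"roll": 0,"grip": 24}
    - {"linear": [0,0,0],"roll": 0,"grip": 24}

```text
t: 12.42
tool_pos: [496.0, -210.6, 108.2]
tool_rot: [1.376, 1.099, -1.297]
force: [0.1, 0.1, -0.4]
grip_width: 24.8
```

```bash
python3 - <<'E'
from h import *
st();c=snap('wrist','w5')
E
```

```text
t 12.42 pos [ 496.  -210.6  108.2] jawaz -10.34 down [ 0.047  0.015 -0.999] F [ 0.1  0.1 -0.4] w 24.8 q [-0.14  0.41  0.61  2.02 -0.38  0.77  0.52]
```

View pics/w5.png

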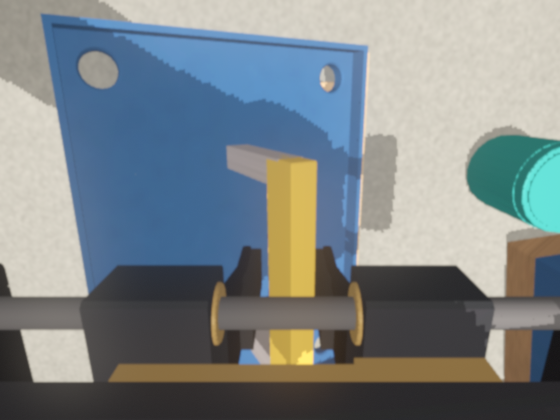

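The bar sits between the fingers, at column ~290. Closing fully.

Call:
servo_tool:
  commands:
    - {"linear": [-0.5,0,0],"roll": 0,"grip": 6}
    - {"linear": [0,0,0],"roll": 0,"grip": 6}
    - {"linear": [0,0,0],"roll": 0,"grip": 6}
    - {"linear": [0,0,0],"roll": 0,"grip": 6}

```text
t: 12.8
tool_pos: [497.4, -210.9, 109.2]
tool_rot: [1.376, 1.097, -1.294]
force: [0.8, -0.5, 0.4]
grip_width: 18.5
```

```bash
python3 - <<'E'
from h import *
st();c=snap('wrist','w6')
E
```

```text
t 12.8 pos [ 497.4 -210.9  109.2] jawaz -10.28 down [ 0.05   0.014 -0.999] F [ 0.8 -0.5  0.4] w 18.5 q [-0.14  0.41  0.61  2.02 -0.38  0.77  0.52]
```

View pics/w6.png

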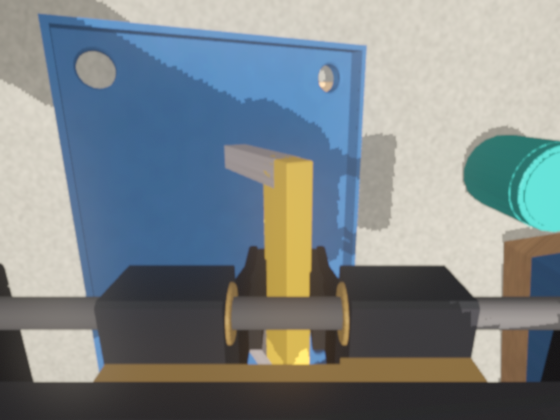

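Call:
servo_tool:
  commands:
    - {"linear": [-0.5,0,0],"roll": 0,"grip": 2}
    - {"linear": [0,0,0],"roll": 0,"grip": 2}
    - {"linear": [0,0,0],"roll": 0,"grip": 2}
    - {"linear": [0,0,0],"roll": 0,"grip": 2}

```text
t: 13.18
tool_pos: [497.3, -210.9, 109.4]
tool_rot: [1.376, 1.096, -1.293]
force: [1.4, 0.9, 0.7]
grip_width: 18.6
```

```bash
python3 - <<'E'
from h import *
st();c=snap('wrist','w7')
E
```

```text
t 13.18 pos [ 497.3 -210.9  109.4] jawaz -10.28 down [ 0.051  0.014 -0.999] F [1.4 0.9 0.7] w 18.6 q [-0.14  0.41  0.61  2.02 -0.38  0.77  0.52]
```

View pics/w7.png

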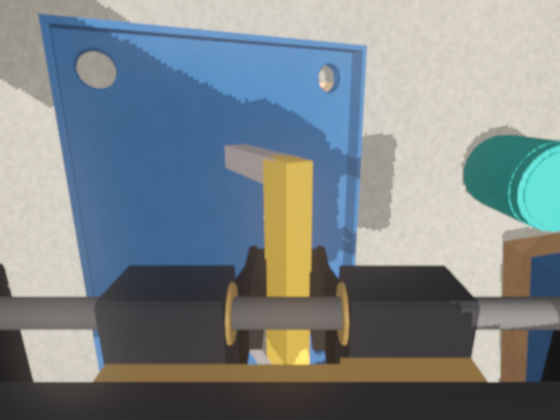

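It's gripped at 18.6 mm across the tilted bar. Lifting slowly.

Call:
servo_tool:
  commands:
    - {"linear": [-0.5,0,4],"roll": 0,"grip": 2}
    - {"linear": [0,0,6],"roll": 0,"grip": 2}
    - {"linear": [0,0,6],"roll": 0,"grip": 2}

```text
t: 13.48
tool_pos: [493.3, -210.0, 123.9]
tool_rot: [1.374, 1.103, -1.299]
force: [-1.1, 0.6, -2.0]
grip_width: 15.4
```

```bash
python3 - <<'E'
from h import *
st();c=snap('wrist','w8')
E
```

```text
t 13.48 pos [ 493.3 -210.   123.9] jawaz -10.3 down [ 0.043  0.016 -0.999] F [-1.1  0.6 -2. ] w 15.4 q [-0.15  0.39  0.62  2.02 -0.36  0.8   0.5 ]
```

View pics/w8.png

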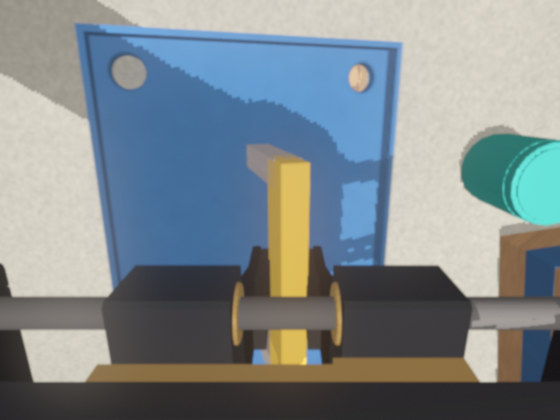

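The lift is levelling the shelf and the opening is down to 15.4. Continuing.

Call:
servo_tool:
  commands:
    - {"linear": [0,0,8],"roll": 0,"grip": 2}
    - {"linear": [0,0,10],"roll": 0,"grip": 2}
    - {"linear": [0,0,15],"roll": 0,"grip": 2}
    - {"linear": [0,0,20],"roll": 0,"grip": 2}
    - {"linear": [0,0,20],"roll": 0,"grip": 2}

```text
t: 13.95
tool_pos: [489.0, -208.5, 198.4]
tool_rot: [1.372, 1.11, -1.307]
force: [1.0, -0.4, -4.5]
grip_width: 11.6
```

```bash
python3 - <<'E'
from h import *
st();c=snap('wrist','w9')
E
```

```text
t 13.95 pos [ 489.  -208.5  198.4] jawaz -10.4 down [ 0.034  0.018 -0.999] F [ 1.  -0.4 -4.5] w 11.6 q [-0.22  0.28  0.68  1.95 -0.25  0.96  0.41]
```

View pics/w9.png

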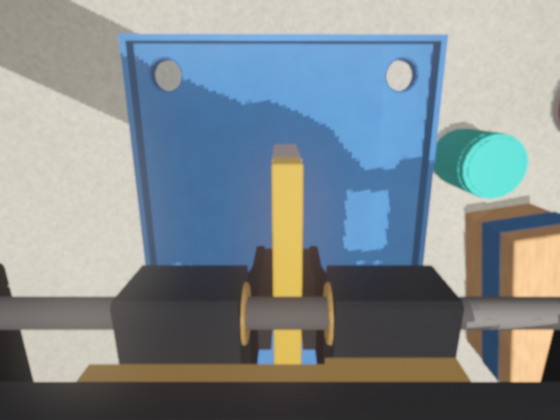

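Aligned: opening 11.6, shelf square to the tool, holes at (168,75) and (399,75). Carrying it to the rack.

Call:
servo_tool:
  commands:
    - {"linear": [0,8,15],"roll": 0.5,"grip": 2}
    - {"linear": [0,18,5],"roll": 1,"grip": 2}
    - {"linear": [0,26,0],"roll": 1,"grip": 2}
    - {"linear": [0,30,0],"roll": 1,"grip": 2}
    - {"linear": [0,30,0],"roll": 1,"grip": 2}
    - {"linear": [0,30,0],"roll": 1,"grip": 2}
    - {"linear": [0,30,0],"roll": 1,"grip": 2}
    - {"linear": [0,30,0],"roll": 1,"grip": 2}

```text
t: 14.67
tool_pos: [489.5, -10.5, 227.0]
tool_rot: [1.294, 1.155, -1.21]
force: [1.6, 0.1, -3.6]
grip_width: 11.8
```

```bash
python3 - <<'E'
from h import *
st()
E
```

```text
t 14.67 pos [489.5 -10.5 227. ] jawaz -3.71 down [ 0.051  0.017 -0.999] F [ 1.6  0.1 -3.6] w 11.8 q [-0.57  0.14  0.57  2.01 -0.11  0.96 -0.  ]
```

Call:
servo_tool:
  commands:
    - {"linear": [0,35,15],"roll": 1,"grip": 2}
    - {"linear": [0,35,20],"roll": 1,"grip": 2}
    - {"linear": [0,35,20],"roll": 1,"grip": 2}
    - {"linear": [0,35,20],"roll": 0.5,"grip": 2}
    - {"linear": [0,25,10],"roll": 0,"grip": 2}
    - {"linear": [0,10,0],"roll": 0,"grip": 2}

```text
t: 15.17
tool_pos: [483.1, 177.4, 313.4]
tool_rot: [1.245, 1.196, -1.161]
force: [0.3, -0.2, -3.4]
grip_width: 11.9
```

```bash
python3 - <<'E'
from h import *
st()
E
```

```text
t 15.17 pos [483.1 177.4 313.4] jawaz 0.23 down [ 0.045  0.025 -0.999] F [ 0.3 -0.2 -3.4] w 11.9 q [-0.82  0.1   0.42  1.84 -0.05  1.17 -0.37]
```

Call:
servo_tool:
  commands:
    - {"linear": [6,8,41],"roll": -0.2,"grip": 2}
    - {"linear": [0,0,30],"roll": 0,"grip": 2}
    - {"linear": [0,0,0],"roll": 0,"grip": 2}

```text
t: 15.42
tool_pos: [483.9, 186.3, 377.2]
tool_rot: [1.234, 1.201, -1.17]
force: [0.6, -0.7, -2.2]
grip_width: 11.7
```

```bash
python3 - <<'E'
from h import *
st()
E
```

```text
t 15.42 pos [483.9 186.3 377.2] jawaz 0.39 down [ 0.034  0.019 -0.999] F [ 0.6 -0.7 -2.2] w 11.7 q [-0.83  0.08  0.42  1.71 -0.04  1.32 -0.4 ]
```

Call:
servo_tool:
  commands:
    - {"linear": [5,3,-6],"roll": -0.3,"grip": 2}
    - {"linear": [3,2,-10],"roll": 0,"grip": 2}
    - {"linear": [0,0,-10],"roll": 0,"grip": 2}
    - {"linear": [0,0,-10],"roll": 0,"grip": 2}
    - {"linear": [0,0,-10],"roll": 0,"grip": 2}
    - {"linear": [0,0,-10],"roll": 0,"grip": 2}

```text
t: 15.92
tool_pos: [491.0, 185.1, 307.0]
tool_rot: [1.236, 1.196, -1.19]
force: [-0.2, 0.2, -4.5]
grip_width: 12.2
```

```bash
python3 - <<'E'
from h import *
st()
E
```

```text
t 15.92 pos [491.  185.1 307. ] jawaz -0.44 down [ 0.026  0.012 -1.   ] F [-0.2  0.2 -4.5] w 12.2 q [-0.82  0.14  0.42  1.81 -0.06  1.18 -0.38]
```

Call:
servo_tool:
  commands:
    - {"linear": [1,3,-12],"roll": 0.3,"grip": 2}
    - {"linear": [0,2,-12],"roll": 0,"grip": 2}
    - {"linear": [0,0,-12],"roll": 0,"grip": 2}
    - {"linear": [0,0,-12],"roll": 0,"grip": 2}
    - {"linear": [0,0,-12],"roll": 0,"grip": 2}
    - {"linear": [0,0,-12],"roll": 0,"grip": 2}
    - {"linear": [0,0,-10],"roll": 0,"grip": 2}
    - {"linear": [0,0,-5],"roll": 0,"grip": 2}

```text
t: 16.58
tool_pos: [480.6, 175.7, 188.9]
tool_rot: [1.211, 1.198, -1.233]
force: [-0.6, 0.1, -5.0]
grip_width: 11.6
```

```bash
python3 - <<'E'
from h import *
st();snap('wrist','w10');snap('scene','s10');snap('top','t10')
s=load('s10')['image'];cv2.imwrite('pics/s10c.png',cv2.resize(s[120:320,220:480],None,fx=3,fy=3,interpolation=cv2.INTER_CUBIC))
E
```

```text
t 16.58 pos [480.6 175.7 188.9] jawaz -1.04 down [-0.008 -0.011 -1.   ] F [-0.6  0.1 -5. ] w 11.6 q [-0.79  0.25  0.42  1.97 -0.11  0.96 -0.33]
```

View pics/w10.png

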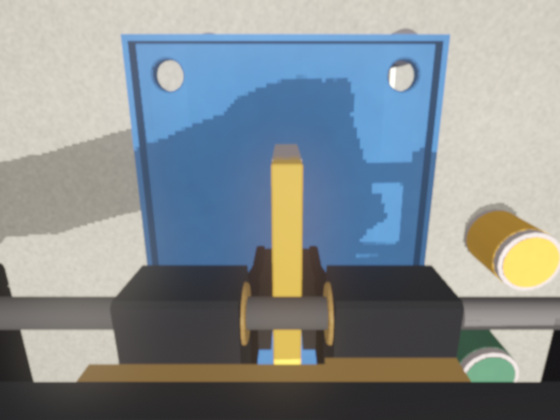

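View pics/s10c.png

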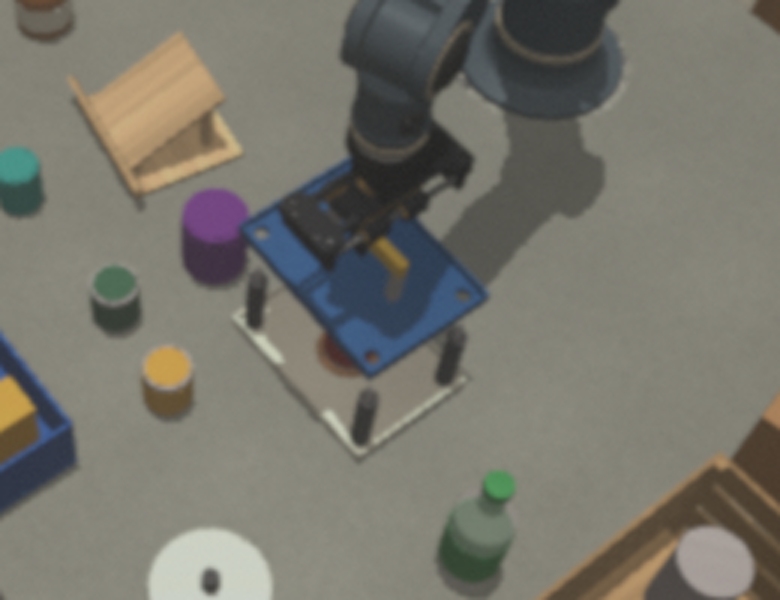

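The shelf is nearly over the rack, with its holes at (170,75) and (401,75). Now I'll measure it relative to the tool.

```bash
cat >> h.py <<'E'
def shelf(tag,verbose=True):
    c=load(tag);P=cloud(c);hsv=cv2.cvtColor(c['image'],cv2.COLOR_BGR2HSV)
    b=(hsv[...,0]>95)&(hsv[...,0]<125)&(hsv[...,1]>100)&~np.isnan(P[...,0]);b[270:]=False
    cs=max(cv2.findContours(b.astype(np.uint8),0,1)[0],key=cv2.contourArea)
    full=cv2.fillConvexPoly(np.zeros(b.shape,np.uint8),cv2.convexHull(cs),1)
    q=P[b&(full>0)]
    q=q[abs(q[:,2]-np.median(q[:,2]))<15]
    for _ in range(8):
        m=q.mean(0);u,sv,vt=np.linalg.svd(q-m,full_matrices=False);n=vt[2]*np.sign(vt[2][2]);q=q[abs((q-m)@n)<2]
    K=c['intrinsics'];E=c['extrinsics'];m=q.mean(0)
    def onp(u,v):
        r=E[:3,:3]@np.array([(u-K[0,2])/K[0,0],-(v-K[1,2])/K[1,1],-1]);o=E[:3,3];return o+r*((m-o)@n/(r@n))
    hl=(cv2.erode(full,np.ones((9,9)))>0)&~b; hl[200:]=False
    nn,l,s,ce=cv2.connectedComponentsWithStats(hl.astype(np.uint8))
    H=[]
    for i in range(1,nn):
        if s[i,4]>150:
            # use bounding contour -> top-edge ellipse
            cn=max(cv2.findContours((l==i).astype(np.uint8),0,1)[0],key=cv2.contourArea)
            pts=np.array([onp(*p) for p in cn[:,0]])
            cc=cv2.minEnclosingCircle(pts[:,:2].astype(np.float32))
            H.append((ce[i],cc,onp(*ce[i])))
            if verbose: print(' hole',ce[i].round(1),s[i,4],'circ',np.round(cc[0],1),round(cc[1],1),'cent',onp(*ce[i]).round(1))
    print(' n',n.round(4),'plane pt',m.round(1))
    return c,P,m,n,H,onp
E
python3 - <<'E'
from h import *
st()
c,P,m,n,H,onp=shelf('w10')
E
```

```text
t 16.73 pos [481.8 176.7 191.2] jawaz -1.0 down [-0.005 -0.009 -1.   ] F [ 0.5  0.6 -3.2] w 11.5 q [-0.79  0.25  0.42  1.96 -0.11  0.96 -0.33]
 hole [139.9  79.7] 579 circ [419.3 259.3] 31.2 cent [403.9 265.6 150. ]
 hole [169.1  74.7] 798 circ [419.8 267.9] 8.5 cent [419.4 267.8 149.7]
 hole [401.1  75.4] 723 circ [541.2 265.2] 8.0 cent [541.  265.3 147.7]
 hole [286.6 173.5] 1986 circ [480.1 213.6] 18.7 cent [479.9 214.2 150.3]
 n [0.0169 0.0308 0.9994] plane pt [478.6 224.3 150. ]
```

Call:
servo_tool:
  commands:
    - {"linear": [8,10,0],"roll": 0.6,"grip": 2}
    - {"linear": [6,6,0],"roll": 0.5,"grip": 2}
    - {"linear": [0,0,0],"roll": 0,"grip": 2}
    - {"linear": [0,0,0],"roll": 0,"grip": 2}

```text
t: 17.07
tool_pos: [499.6, 195.3, 193.0]
tool_rot: [1.202, 1.206, -1.209]
force: [-1.2, 0.1, -4.6]
grip_width: 11.7
```

```bash
python3 - <<'E'
from h import *
st();snap('wrist','w11')
im=load('w11')['image'];cv2.imwrite('pics/w11c.png',cv2.resize(im[20:140,100:460],None,fx=2.2,fy=2.2,interpolation=cv2.INTER_CUBIC))
c,P,m,n,H,onp=shelf('w11')
E
```

```text
t 17.07 pos [499.6 195.3 193. ] jawaz 0.2 down [ 0.001 -0.006 -1.   ] F [-1.2  0.1 -4.6] w 11.7 q [-0.79  0.28  0.41  1.92 -0.13  0.97 -0.32]
 hole [144.4  78. ] 700 circ [446.5 277.1] 38.5 cent [423.6 284.6 153.8]
 hole [168.7  74.6] 780 circ [436.7 286.1] 8.3 cent [436.5 286.3 153.7]
 hole [400.9  74.9] 743 circ [557.8 286.5] 8.2 cent [558.2 286.7 152.6]
 hole [286.7 173.4] 1973 circ [498.9 233.4] 18.8 cent [498.3 234.1 154.5]
 n [0.0088 0.0271 0.9996] plane pt [496.9 244.1 154.3]
```

View pics/w11c.png

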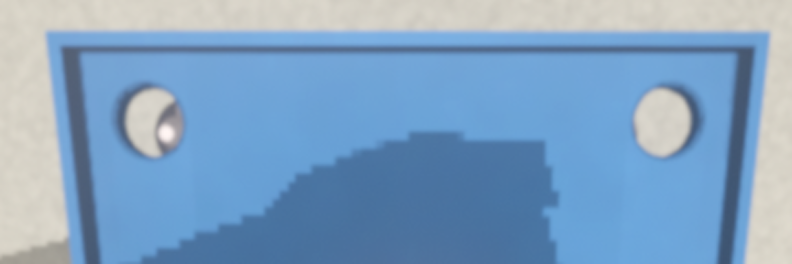

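```bash
cat >> h.py <<'E'
def at(c,u,v,z):
    K=c['intrinsics'];E=c['extrinsics'];r=E[:3,:3]@np.array([(u-K[0,2])/K[0,0],-(v-K[1,2])/K[1,1],-1]);o=E[:3,3];return o+r*((z-o[2])/r[2])
E
python3 - <<'E'
from h import *
c=load('w11');print(at(c,175.9,80,126).round(1))
st()
E
```

```text
[432.  284.5 126. ]
t 17.12 pos [499.7 195.5 193.1] jawaz 0.21 down [ 0.001 -0.006 -1.   ] F [ 0.7  1.  -3.3] w 11.8 q [-0.79  0.28  0.41  1.92 -0.13  0.97 -0.32]
```

Call:
servo_tool:
  commands:
    - {"linear": [-4,-2,-3],"roll": 0,"grip": 2}
    - {"linear": [0,0,-3],"roll": 0,"grip": 2}
    - {"linear": [0,0,0],"roll": 0,"grip": 2}

```text
t: 17.37
tool_pos: [495.4, 193.4, 187.2]
tool_rot: [1.203, 1.206, -1.207]
force: [-0.9, 0.6, -3.8]
grip_width: 11.5
```

```bash
python3 - <<'E'
from h import *
st();snap('wrist','w12')
im=load('w12')['image'];cv2.imwrite('pics/w12c.png',cv2.resize(im[20:140,100:460],None,fx=2.2,fy=2.2,interpolation=cv2.INTER_CUBIC))
c,P,m,n,H,onp=shelf('w12')
E
```

```text
t 17.37 pos [495.4 193.4 187.2] jawaz 0.23 down [ 0.002 -0.005 -1.   ] F [-0.9  0.6 -3.8] w 11.5 q [-0.79  0.28  0.41  1.93 -0.13  0.95 -0.32]
 hole [139.8  79.8] 629 circ [433.  275.3] 31.8 cent [417.1 281.8 148.1]
 hole [168.8  74.7] 777 circ [432.7 284.2] 8.3 cent [432.5 284.4 148. ]
 hole [401.   74.8] 734 circ [553.7 284.7] 8.2 cent [554.2 284.9 147.1]
 hole [286.7 173.4] 1969 circ [494.6 231.3] 18.9 cent [494.3 232.2 148.9]
 n [0.007  0.0257 0.9996] plane pt [492.9 242.2 148.6]
```

View pics/w12c.png

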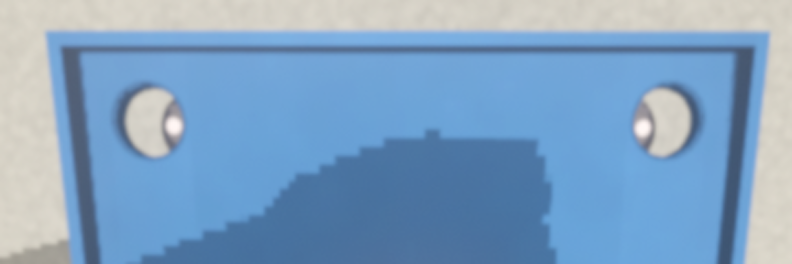

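Both pins show symmetrically in the two holes, at crop (173,125) and (643,126). Hole midpoint (493.3, 284.5) against pin midpoint (493.3, 284.0). Lowering.

Call:
servo_tool:
  commands:
    - {"linear": [0,-0.4,-4],"roll": -0.2,"grip": 2}
    - {"linear": [0,0,-6],"roll": 0,"grip": 2}
    - {"linear": [0,0,-3],"roll": 0,"grip": 2}

```text
t: 17.67
tool_pos: [495.6, 192.7, 174.2]
tool_rot: [1.208, 1.203, -1.209]
force: [0.2, -1.0, -4.8]
grip_width: 11.7
```

```bash
python3 - <<'E'
from h import *
st();snap('wrist','w13')
im=load('w13')['image'];cv2.imwrite('pics/w13c.png',cv2.resize(im[20:140,100:460],None,fx=2.2,fy=2.2,interpolation=cv2.INTER_CUBIC))
c,P,m,n,H,onp=shelf('w13')
E
```

```text
t 17.67 pos [495.6 192.7 174.2] jawaz -0.02 down [ 0.003 -0.004 -1.   ] F [ 0.2 -1.  -4.8] w 11.7 q [-0.78  0.3   0.4   1.95 -0.14  0.92 -0.31]
 hole [139.2  78.6] 578 circ [432.  275.5] 30.5 cent [417.4 282.1 135.1]
 hole [168.7  74.6] 752 circ [433.3 283.8] 8.1 cent [433.  284.  134.9]
 hole [401.2  74.8] 717 circ [554.7 283.8] 8.2 cent [554.9 284.  134.2]
 hole [286.7 173.4] 1976 circ [495.5 230.8] 19.0 cent [494.7 231.5 135.9]
 n [0.0059 0.0247 0.9997] plane pt [493.2 241.5 135.6]
```

View pics/w13c.png

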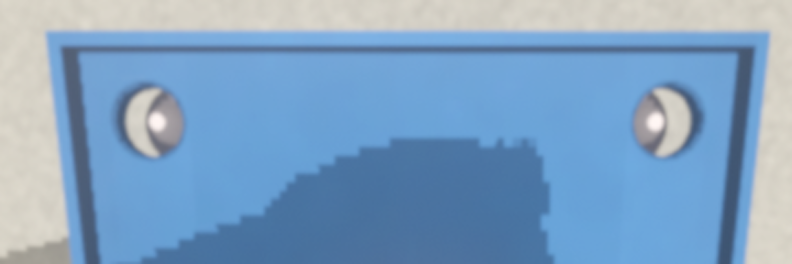

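Call:
servo_tool:
  commands:
    - {"linear": [-0.6,0,-4],"roll": 0,"grip": 2}
    - {"linear": [0,0,-5],"roll": 0,"grip": 2}
    - {"linear": [0,0,-3],"roll": 0,"grip": 2}

```text
t: 17.97
tool_pos: [494.8, 192.6, 160.6]
tool_rot: [1.207, 1.203, -1.21]
force: [0.1, -0.3, -3.8]
grip_width: 11.6
```

```bash
python3 - <<'E'
from h import *
st();snap('wrist','w14')
im=load('w14')['image'];cv2.imwrite('pics/w14c.png',cv2.resize(im[20:140,100:460],None,fx=2.2,fy=2.2,interpolation=cv2.INTER_CUBIC))
c,P,m,n,H,onp=shelf('w14')
E
```

```text
t 17.97 pos [494.8 192.6 160.6] jawaz -0.03 down [ 0.003 -0.005 -1.   ] F [ 0.1 -0.3 -3.8] w 11.6 q [-0.78  0.31  0.4   1.96 -0.15  0.89 -0.31]
 hole [138.7  80.6] 566 circ [429.4 275.2] 29.4 cent [416.3 280.9 121.6]
 hole [168.8  74.7] 738 circ [432.7 283.9] 8.2 cent [432.3 283.8 121.4]
 hole [401.2  74.9] 684 circ [554.4 283.9] 7.9 cent [554.2 283.7 120.6]
 hole [286.7 173.4] 1975 circ [494.7 230.8] 18.8 cent [493.9 231.4 122.3]
 n [0.0064 0.025  0.9997] plane pt [492.5 241.3 122.1]
```

View pics/w14c.png

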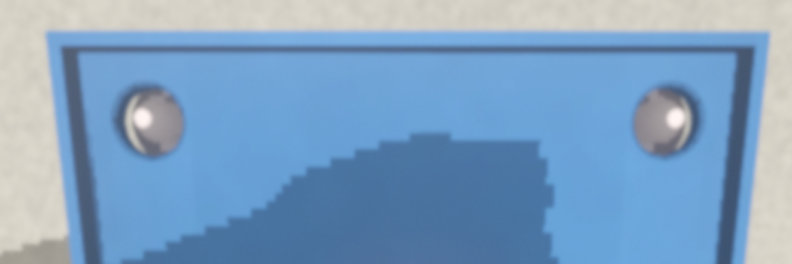

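The pins are centred in both holes and the force is unchanged. Continuing down.

Call:
servo_tool:
  commands:
    - {"linear": [0,-0.3,-4],"roll": 0,"grip": 2}
    - {"linear": [0,0,-3],"roll": 0,"grip": 2}
    - {"linear": [0,0,-2],"roll": 0,"grip": 2}

```text
t: 18.27
tool_pos: [494.7, 192.2, 150.3]
tool_rot: [1.207, 1.203, -1.21]
force: [-0.0, -0.1, -3.8]
grip_width: 11.9
```

Call:
servo_tool:
  commands:
    - {"linear": [0,0,-1.5],"roll": 0,"grip": 2}
    - {"linear": [0,0,-1],"roll": 0,"grip": 2}

```text
t: 18.43
tool_pos: [494.6, 192.0, 147.3]
tool_rot: [1.206, 1.203, -1.211]
force: [-0.1, -0.9, -1.4]
grip_width: 11.9
```

```bash
python3 - <<'E'
from h import *
st();snap('wrist','w15');snap('scene','s15')
c,P,m,n,H,onp=shelf('w15')
E
```

```text
t 18.43 pos [494.6 192.  147.3] jawaz -0.03 down [ 0.002 -0.006 -1.   ] F [-0.1 -0.9 -1.4] w 11.9 q [-0.77  0.33  0.39  1.97 -0.16  0.87 -0.3 ]
 hole [136.3  78.2] 497 circ [422.9 275.7] 25.7 cent [415.1 281.5 108.8]
 hole [167.8  73.3] 797 circ [431.2 283.8] 8.7 cent [431.8 283.9 108.7]
 hole [404.1  73.1] 786 circ [555.6 283.9] 8.8 cent [555.  284.  108.4]
 hole [286.5 173.2] 2019 circ [494.2 230.1] 19.2 cent [493.6 231.  109.4]
 n [0.0022 0.016  0.9999] plane pt [492.6 241.1 109.2]
```

Call:
servo_tool:
  commands:
    - {"linear": [0,0,-1],"roll": 0,"grip": 2}
    - {"linear": [0,0,-1],"roll": 0,"grip": 2}

```text
t: 18.7
tool_pos: [495.3, 192.0, 146.4]
tool_rot: [1.208, 1.203, -1.21]
force: [-1.7, -2.3, 0.3]
grip_width: 11.6
```

```bash
python3 - <<'E'
from h import *
st();snap('wrist','w16')
c,P,m,n,H,onp=shelf('w16')
s=load('s15')['image'];cv2.imwrite('pics/s15c.png',cv2.resize(s[130:300,260:430],None,fx=3.5,fy=3.5,interpolation=cv2.INTER_CUBIC))
E
```

```text
t 18.7 pos [495.3 192.  146.4] jawaz -0.05 down [ 0.003 -0.005 -1.   ] F [-1.7 -2.3  0.3] w 11.6 q [-0.77  0.33  0.39  1.98 -0.16  0.86 -0.29]
 hole [134.8  79.1] 564 circ [420.2 276.9] 23.7 cent [415.4 281.  108.5]
 hole [166.3  72.4] 825 circ [431.5 284.2] 8.9 cent [432.1 284.3 108.5]
 hole [403.8  71.9] 774 circ [555.7 284.1] 8.6 cent [555.3 284.4 108.3]
 hole [286.3 173.2] 2047 circ [494.9 230.1] 19.5 cent [494.2 231.  108.8]
 n [0.0015 0.007  1.    ] plane pt [493.3 241.5 108.7]
```

View pics/s15c.png

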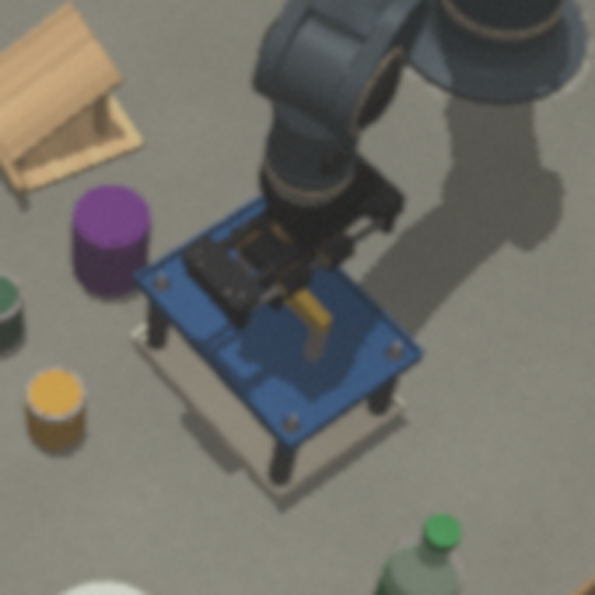

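All three visible pins are through their holes, at crop (161,283), (395,350) and (291,423), and the shelf is levelling. Pressing down a little more.

Call:
servo_tool:
  commands:
    - {"linear": [0,0,-1.5],"roll": 0,"grip": 2}
    - {"linear": [0,0,-1.5],"roll": 0,"grip": 2}

```text
t: 18.92
tool_pos: [495.6, 191.8, 145.2]
tool_rot: [1.209, 1.204, -1.21]
force: [-7.5, -3.2, 17.6]
grip_width: 12.0
```

```bash
python3 - <<'E'
from h import *
st();snap('wrist','w17')
c,P,m,n,H,onp=shelf('w17',False)
E
```

```text
t 18.92 pos [495.6 191.8 145.2] jawaz -0.07 down [ 0.003 -0.004 -1.   ] F [-7.5 -3.2 17.6] w 12.0 q [-0.77  0.33  0.39  1.98 -0.16  0.86 -0.29]
 n [ 0.0012 -0.0031  1.    ] plane pt [493.7 241.7 108.2]
```

It's seated: level to 0.2°, tray floor at 108.2 against the expected 108. Releasing.

Call:
servo_tool:
  commands:
    - {"linear": [-0.5,0,0.5],"roll": 0,"grip": 16}
    - {"linear": [0,0,0],"roll": 0,"grip": 24}
    - {"linear": [0,0,0],"roll": 0,"grip": 30}
    - {"linear": [0,0,0],"roll": 0,"grip": 36}
    - {"linear": [0,0,0],"roll": 0,"grip": 36}

```text
t: 19.38
tool_pos: [497.5, 193.6, 147.8]
tool_rot: [1.214, 1.202, -1.203]
force: [-0.3, 0.4, 0.0]
grip_width: 32.1
```

```bash
python3 - <<'E'
from h import *
st();snap('wrist','w18')
c,P,m,n,H,onp=shelf('w18',False)
E
```

```text
t 19.38 pos [497.5 193.6 147.8] jawaz -0.04 down [ 0.009 -0.    -1.   ] F [-0.3  0.4  0. ] w 32.1 q [-0.77  0.33  0.39  1.97 -0.16  0.86 -0.29]
 n [ 0.0012 -0.003   1.    ] plane pt [493.7 242.1 108.2]
```

View pics/w18.png

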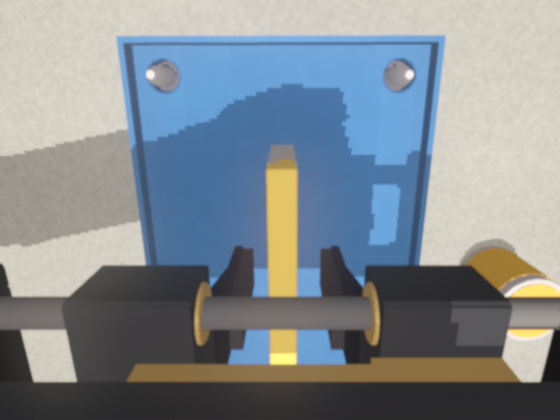

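The fingers are clear of the bar and the pins stand through the holes at (155,75) and (405,75). Retreating.

Call:
servo_tool:
  commands:
    - {"linear": [-2,0,4],"roll": 0,"grip": 45}
    - {"linear": [-2,0,10],"roll": 0,"grip": 45}
    - {"linear": [0,0,20],"roll": 0,"grip": 45}
    - {"linear": [0,0,30],"roll": 0,"grip": 45}
    - {"linear": [0,0,35],"roll": 0,"grip": 45}
    - {"linear": [0,-20,35],"roll": 0,"grip": 45}
    - {"linear": [0,-30,20],"roll": 0,"grip": 45}
    - {"linear": [0,-35,0],"roll": 0,"grip": 45}
    - {"linear": [0,-35,0],"roll": 0,"grip": 45}
    - {"linear": [0,-25,0],"roll": 0,"grip": 45}

```text
t: 20.27
tool_pos: [489.5, 49.5, 314.9]
tool_rot: [1.205, 1.207, -1.188]
force: [-0.0, -1.0, -0.2]
grip_width: 45.1
```

```bash
python3 - <<'E'
from h import *
st();snap('wrist','w19');snap('top','t19');snap('scene','s19')
for n in('t19','s19','w19'):
    c=load(n);P=cloud(c);hsv=cv2.cvtColor(c['image'],cv2.COLOR_BGR2HSV)
    b=(hsv[...,0]>95)&(hsv[...,0]<130)&(hsv[...,1]>100)&(abs(P[...,0]-495)<90)&(abs(P[...,1]-192)<120)&(P[...,2]>90)&(P[...,2]<125)
    q=P[b];
    for _ in range(6):
        m=q.mean(0);vt=np.linalg.svd(q-m,full_matrices=False)[2];nn=vt[2]*np.sign(vt[2][2]);q=q[abs((q-m)@nn)<3]
    print(n,nn.round(4),m.round(1),len(q),cv2.minAreaRect(P[b][:,:2].astype(np.float32)))
s=load('s19')['image'];t=load('t19')['image']
cv2.imwrite('pics/s19c.png',cv2.resize(s[150:300,230:430],None,fx=4,fy=4,interpolation=cv2.INTER_CUBIC))
cv2.imwrite('pics/t19c.png',cv2.resize(t[120:320,120:450],None,fx=2.4,fy=2.4,interpolation=cv2.INTER_CUBIC))
E
```

```text
t 20.27 pos [489.5  49.5 314.9] jawaz 0.83 down [ 0.013  0.001 -1.   ] F [-0.  -1.  -0.2] w 45.1 q [-0.67  0.08  0.52  1.86 -0.04  1.2  -0.12]
t19 [-0.0015 -0.0039  1.    ] [498.1 220.5 108.7] 1515 ((497.28204345703125, 199.92112731933594), (201.62974548339844, 159.2091827392578), 89.73600769042969)
s19 [-0.0071 -0.0041  1.    ] [496.3 211.  108.9] 1281 ((494.30078125, 195.35528564453125), (162.37258911132812, 218.02993774414062), 0.5400019884109497)
w19 [ 0.0013 -0.      1.    ] [494.  152.6 108.1] 20782 ((494.23834228515625, 148.9449462890625), (158.63218688964844, 132.7190399169922), 0.06274881213903427)
```

View pics/s19c.png

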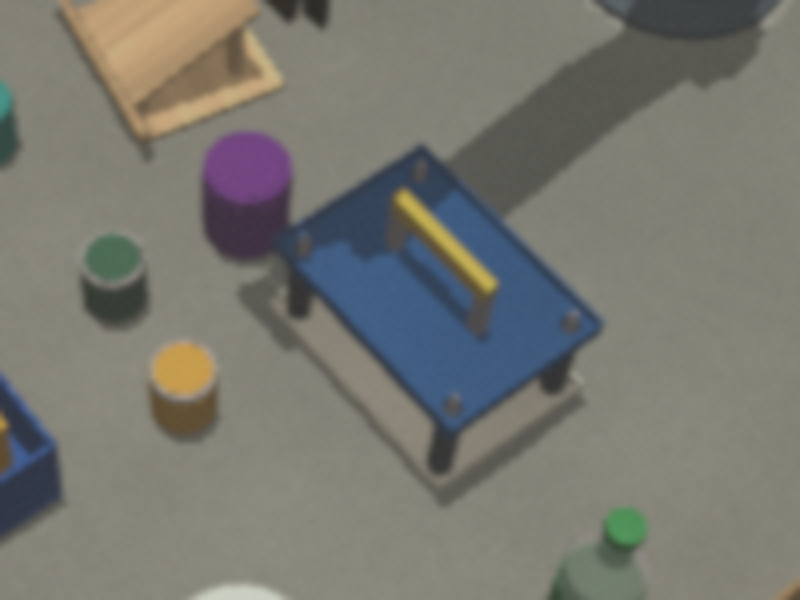

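View pics/t19c.png

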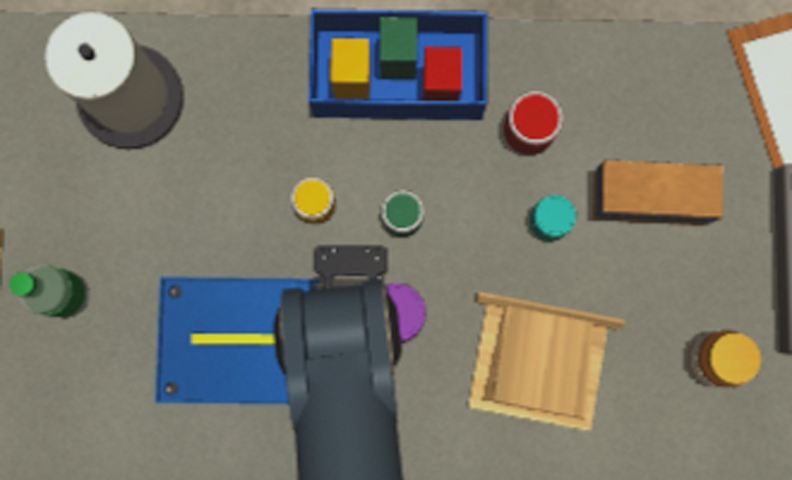

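The shelf is level at the 108 mm tray-floor height. All four pins are through, at scene-crop (304,245), (421,170), (572,320) and (454,403), and the other groceries are undisturbed. Handing in.

```bash
python3 - <<'E'
from h import *
st();print(bot.hand_in())
E
```

```text
t 20.42 pos [489.3  50.1 314.1] jawaz 0.65 down [ 0.012  0.002 -1.   ] F [ 0.3  1.4 -0.2] w 44.5 q [-0.67  0.08  0.52  1.86 -0.04  1.2  -0.13]
the job is handed in; nothing more can be done
None
```

The job is done and handed in at 20.4 s: the red tin stands on the cork spot and the blue shelf is seated on all four posts.

- **Red tin:** I chose the small red one in the row of three, measured at 28 mm radius. I lowered it until it touched (about 14 N), then let go. Seen right after release it stood upright, with its centre about 1 mm from the middle of the cork. After the shelf went on it was hidden, so I couldn't look at it again. The shelf underside is about 24 mm above its lid.
- **Shelf:** I gripped it by the handle and it levelled itself as it lifted. I watched the two pins in view come up through their holes while lowering. Then I pressed it onto the shoulders with about 18 N and let go.
- **Last check:** All four pins show through the holes. The tray floor is at 108.1 mm where 108 is expected, and it is level to 0.1° by the wrist camera. The gripper is clear and touching nothing, and the other groceries look undisturbed.
- **Disagreements:** The scene and top cameras differ from the wrist camera by about 1–3 mm in position and 0.2–0.5° in level. For the fit I used the wrist camera, because its tin measurement matched where the gripper closed.
- **Arm drift:** The arm drifted a few mm between moves and its tilt wandered by up to about 3°. I corrected the position at each step, and the tilt was under 0.5° when the shelf went on.

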